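Load and stake a stick of battery cells

ROBOT

A 6-joint arm with a two-finger parallel gripper is mounted at the origin on a cart in front of the work surface, level with it; the furniture and walls round the work are solid. World frame = base frame: x ahead of the robot, y to its left, z up, the work surface at z = 0. Lengths are in m, angles in rad, forces in N, time in s.
With the tool pointing down it reaches from about 0.25 to 0.725 m from the base axis. Payload 4 kg.
Tool frame: the origin (TCP) lies between the finger pads; the fingertips stand 11 mm ahead of it and the grasp point (between the pads) lies 8 mm behind it (bot.tip_extent is the distance from the TCP to the fingertips, in m); z points along the fingers, y is the line along which they close (so a half turn about z gives the same grasp; the last joint's range is limited). The gripper opens to 85 mm and grips with 20 to 120 N. Pads are 22 mm wide; open, the fingers measure 114 mm over their backs; the gripper's body (76 mm by 85 mm) begins 54 mm behind the grasp point. The pads swing forward as they close: fully open they stand 13 mm farther back than shut.
Start: joints at [-1.279, 0.241, 0.005, 1.335, 0, 1.571], TCP at [0.144, -0.479, 0.207] pointing down, gripper open.
Joint ranges: [-2.72, 2.72], [-1.05, 1.87], [-1.09, 1.28], [-1.99, 2.15], [-1.42, 1.44], [-3.14, 3.14]. Speed limits (rad/s): [2.79, 2.79, 3.14, 3.14, 3.14, 3.14].

INTERFACE

Orientations are given as a unit quaternion [x, y, z, w].
In Python, from workcell import bot gives the robot as it stands. The module is installed in compiled form; this text tells all that it offers.
- The arm moves only by the tool drive_tool, never from a script. Its argument "rows" is a list of rows, each an object of numbers: "dx", "dy", "dz": the shift along the tool's x, y, z in units of 50 mm (1.0 is 50 mm); "wx", "wy", "wz": the turn, a rotation vector about the tool's x, y, z in units of 5 degrees (1.0 is 5 degrees); "hand": the finger opening in mm, from 0 to 85.4. A call has 1 to 20 rows; each row is the pose to reach, as a shift and turn from the pose commanded when the call began, along the tool's axes at that moment; what a row does not reach only later rows make up. A row lasts 1/10 s, in which the tool goes at most 50 mm and 8.59 degrees, less where a joint would pass 70% of its speed; a pose out of reach is approached as far as the arm can. A call with a gripper value outside its range is refused whole. The fingers move at their own pace and stop on an object; the grip force is fixed at half the most. Time passes only in rows, so rows that repeat a pose let the fingers close. It gives the time, the measured TCP pose, the force, the opening and the grip force at its end, in the units of the state.
- bot.get_obs(): the state, without advancing time (a new reading comes with each control period).
- bot.camera(name): name is "scene" or "top" or "wrist"; returns the picture (420x560x3 uint8, red, green, blue); there is no depth.
- bot.get_calibration(name): a dict with "vfov" (degrees; the focal length in pixels is half the picture's height over the tangent of half this angle, whatever the lens; pixels are square), "cx", "cy" (the principal point, pixels), "k1" (the pictures are not rectified: a ray, as slopes to the right and down, at radius r is drawn at 1 + k1 r^2 times it, then the intrinsics apply), "origin" and "rotation" of the camera in the world; the wrist camera has in their place "mount" (4x4, takes a point from camera to tool coordinates, whose origin is the TCP and whose axes are the flange's). Camera axes: x right, y up, looking along -z (the intrinsics and any distortion apply to the point x, -y, -z); pixel columns grow to the right and rows downward; lengths in m; the calibration is good to about 2 mm. A picture is of the moment at which its call begins: read the wrist's pose just before it. get_calibration takes no time and is no camera call.
- bot.job_done(): hands the job in; it is judged then, once.
Trained networks look in the newest picture that a camera, given by its name, has taken for a name from the list of things; names that differ only in an ending like _2 or _b are one class to them, and where a whole thing is asked for, a point or a joint stands for the part that bears it (a point fixed in the world has none). Each returns a list of dicts, best first, with "score" (0 to 1); they miss things now and then, are a little off and sometimes report something else, mostly with a low value. They report only what shows in the picture. A call takes as long as a camera call.
- bot.look_for(camera, thing): "extent" ([centre column, centre row, width, height] in pixels, round what is visible of it).
- bot.outline_of(camera, thing): "region" (420x560 bool, what is visible of it) and "extent" ([centre column, centre row, width, height] in pixels, round what is visible of it).
The state is a dict: "clock": time; "joint_pos": joint angles; "joint_vel": joint speeds; "tau": joint torques, N m; "eef_pos": TCP position; "tool_rot": TCP orientation; "ft_force": force on the tool from outside, world axes, zero at the start; "ft_torque": the same for the moment, N m; "grip_width": finger opening in m; "grasp_force": force on a finger pad.
Only numpy, scipy, OpenCV 4.12 (cv2) and the standard library are available. Lean on these libraries where they do the work, as an engineer would, in place of code of your own. Each camera call takes 0.05 s, during which the arm holds its last target. There are 200 camera calls.

TASK

Make up the battery stick in the plywood jig: pull the sprung follower back by its post until it clicks and stays back, lay every loose AA cell from the desk end to end along the feed track, then push the follower's post out of its click so that the spring closes the row up against the end stop. Swing the flat hold-down latch over the cells until it rests fully in its catch, then knock the sprung staking pin most of the way down with a brisk blow of the wooden mallet, not with the gripper, and stand the mallet, head down, back in the middle of its round black rubber pad. Do not disturb the other tools and tins.

Things in the scene. Friction and masses are not known exactly. Their poses are not given: they have to be found in the camera images.
- jig: The fixed jig: plywood base 10 mm thick, from x -48 to 64 and y -178 to 168 mm of its origin (on the desk). Its feed track runs along its y axis at x = 0: floor 10 mm above the desk, rails 6 mm high, 16 mm apart inside. End stop at the track's -y end, follower at its +y end, staking pin beyond the stop. With the latch open, 38 mm is free on each side of the track's middle.
- track_stop (a point): Point on the face of the end stop, on the track floor, middle of the track; axes as the jig's. Cells go from here towards +y. With the follower parked the track is free from here to about 232 mm, with room for 4 cells of 50 mm and small gaps.
- follower_knob (a point): Middle of the upright steel post on the follower, to pinch or push: 13 mm thick, 24 mm high, its top 12 mm above this point, on a black block 13 x 24 x 18 mm whose top is 12 mm below this point. The follower's nose is 12 mm from here towards the end stop; axes as the jig's.
- follower (a joint): Follower slide, m; 0 at home (nose 80 mm from the end stop), grows as pulled to the jig's +y, end of travel 0.160. Its spring pulls it home with 2.5 to 4 N. A ball click lies at 0.147: pulled beyond it (up to 15 N) to 0.155 and let go, it stays parked at about 0.152; pushed back below 0.140 it springs in against the cells by itself.
- cell1_mid (a point): Centre of an AA cell, 50 mm long (along this point's y axis), 14 mm thick and high, lying on the desk; to be gripped across its middle, 10 to 14 mm wide. Either end may face either way. In the track its centre is 17 mm above the desk. None if it is absent from this start
- cell2_mid (a point): Centre of an AA cell, 50 mm long (along this point's y axis), 14 mm thick and high, lying on the desk; to be gripped across its middle, 10 to 14 mm wide. Either end may face either way. In the track its centre is 17 mm above the desk. None if it is absent from this start
- cell3_mid (a point): Centre of an AA cell, 50 mm long (along this point's y axis), 14 mm thick and high, lying on the desk; to be gripped across its middle, 10 to 14 mm wide. Either end may face either way. In the track its centre is 17 mm above the desk. None if it is absent from this start
- cell4_mid (a point): Centre of an AA cell, 50 mm long (along this point's y axis), 14 mm thick and high, lying on the desk; to be gripped across its middle, 10 to 14 mm wide. Either end may face either way. In the track its centre is 17 mm above the desk. None if it is absent from this start
- latch_knob (a point): Middle of the upright black knob on the hold-down latch: 12 mm thick, 22 mm high, its top 11 mm above this point. The latch is a flat steel bar, 93 x 14 x 5 mm, that turns level, about 3 mm above the cells; the bar's top is 11 mm below this point.
- latch_pivot (a point): Pivot of the latch (upright axis), at the height of the knob's middle; the knob is 66 mm from it. The axes are the jig's.
- latch (a joint): Angle of the latch, rad: 0 closed (bar points to the jig's -x, over the track and into its dark steel catch, where it stops), grows as it opens; starts at 1.55 to 1.85, pointing to the jig's +y. Knob at pivot + 66 mm x (-cos a, +sin a) in the jig's x and y. Stays where it is left; about 0.6 N at the knob turns it.
- punch_top (a point): Centre of the top of the staking pin's round steel cap, 30 mm across, 82 mm above the desk, over a grey post 44 x 40 mm and 56 mm high.
- punch (a joint): How far the sprung staking pin is down, m; 0 up, stop at 0.016. Takes 1.4 N at the top, 3.4 N at the stop, and springs back up. A blow counts when the mallet drives the pin deeper than 8 mm while it still moves down faster than 4 cm/s, so aim the stroke at 15 mm, at 0.15 m/s or more; it may be repeated. The handle may turn a little in the grip.
- mallet_grip (a point): Point in the middle of the mallet's handle, 44 mm from the head's axis, where to grip it: handle 16 mm wide (this point's y), 20 mm high (z), along its x axis from the head (+x side) to the free end 82 mm beyond this point (-x side). Weighs about 0.26 kg; stands on the flat of its head, handle level, this point 22 mm above what it stands on.
- mallet_face (a point): Centre of the underside of the mallet's wooden head (the striking face); the head is an upright cylinder 44 mm across and 44 mm high. From here the grip point is 44 mm towards -x and 22 mm up.
- pad: Round black rubber pad, 120 mm across, 4 mm thick, fixed to the desk; origin at the centre of its underside. The mallet stands on it at the start.
- tweezers: Tweezers lying on the desk, not part of the job; not to be disturbed.
- side_cutters: Side cutters lying on the desk, not part of the job; not to be disturbed.
- tape_1: Roll of tape lying on the desk, not part of the job; not to be disturbed.
- flux_tin: Flux tin lying on the desk, not part of the job; not to be disturbed.

How it is judged:
On the way, in this order (a step that is already met when the one before it is completed fails the run):
1. the follower is pulled back past its click and stays there, let go (value of joint follower above 0.146 m and contact force between the fingers and follower below 0.1 N), for 0.3 s.
2. with the follower still back, every cell lies on the track floor, along the track, between end stop and follower, let go (x of cell1_mid in the frame of jig between -0.006 and 0.006 m and z of cell1_mid in the frame of jig between 0.013 and 0.021 m and y of each of cell1_mid, cell2_mid, cell3_mid, cell4_mid in the frame of track_stop above 0.015 m and y of each of cell1_mid, cell2_mid, cell3_mid, cell4_mid in the frame of follower_knob below -0.028 m and angle between the y axis of each of cell1_mid, cell2_mid, cell3_mid, cell4_mid and the y axis of jig, either way round below 0.15 rad and contact force between the fingers and cell1 below 0.1 N and x of cell2_mid in the frame of jig between -0.006 and 0.006 m and z of cell2_mid in the frame of jig between 0.013 and 0.021 m and contact force between the fingers and cell2 below 0.1 N and x of cell3_mid in the frame of jig between -0.006 and 0.006 m and z of cell3_mid in the frame of jig between 0.013 and 0.021 m and contact force between the fingers and cell3 below 0.1 N and x of cell4_mid in the frame of jig between -0.006 and 0.006 m and z of cell4_mid in the frame of jig between 0.013 and 0.021 m and contact force between the fingers and cell4 below 0.1 N and value of joint follower above 0.146 m), for 0.3 s.
3. the follower is out of its click and has closed up on the cells, let go (x of cell1_mid in the frame of jig between -0.006 and 0.006 m and z of cell1_mid in the frame of jig between 0.013 and 0.021 m and y of each of cell1_mid, cell2_mid, cell3_mid, cell4_mid in the frame of track_stop above 0.015 m and y of each of cell1_mid, cell2_mid, cell3_mid, cell4_mid in the frame of follower_knob below -0.028 m and angle between the y axis of each of cell1_mid, cell2_mid, cell3_mid, cell4_mid and the y axis of jig, either way round below 0.15 rad and contact force between the fingers and cell1 below 0.1 N and x of cell2_mid in the frame of jig between -0.006 and 0.006 m and z of cell2_mid in the frame of jig between 0.013 and 0.021 m and contact force between the fingers and cell2 below 0.1 N and x of cell3_mid in the frame of jig between -0.006 and 0.006 m and z of cell3_mid in the frame of jig between 0.013 and 0.021 m and contact force between the fingers and cell3 below 0.1 N and x of cell4_mid in the frame of jig between -0.006 and 0.006 m and z of cell4_mid in the frame of jig between 0.013 and 0.021 m and contact force between the fingers and cell4 below 0.1 N and value of joint follower below 0.125 m and velocity of joint follower between -0.01 and 0.01 m/s and contact force between the fingers and follower below 0.1 N), for 0.3 s.
4. the latch is swung home into its catch (value of joint latch below 0.09 rad), for 0.2 s.
5. the mallet strikes the staking pin down: past 8 mm, moving faster than 4 cm/s (value of joint punch above 0.008 m and velocity of joint punch above 0.04 m/s and contact force between mallet and punch above 0.2 N).
At the end, for the whole second after the job is handed in: All cells lie along the track between stop and follower (6 mm, 0.15 rad), follower out of its click, latch within 0.09 rad of closed, staking pin up again, mallet standing on its head at rest on the pad within 45 mm of its centre (x of cell1_mid in the frame of jig between -0.006 and 0.006 m and z of cell1_mid in the frame of jig between 0.013 and 0.021 m and y of each of cell1_mid, cell2_mid, cell3_mid, cell4_mid in the frame of track_stop above 0.015 m and y of each of cell1_mid, cell2_mid, cell3_mid, cell4_mid in the frame of follower_knob below -0.028 m and angle between the y axis of each of cell1_mid, cell2_mid, cell3_mid, cell4_mid and the y axis of jig, either way round below 0.15 rad and contact force between the fingers and cell1 below 0.1 N and x of cell2_mid in the frame of jig between -0.006 and 0.006 m and z of cell2_mid in the frame of jig between 0.013 and 0.021 m and contact force between the fingers and cell2 below 0.1 N and x of cell3_mid in the frame of jig between -0.006 and 0.006 m and z of cell3_mid in the frame of jig between 0.013 and 0.021 m and contact force between the fingers and cell3 below 0.1 N and x of cell4_mid in the frame of jig between -0.006 and 0.006 m and z of cell4_mid in the frame of jig between 0.013 and 0.021 m and contact force between the fingers and cell4 below 0.1 N and value of joint follower below 0.125 m and value of joint latch below 0.09 rad and value of joint punch below 0.003 m and horizontal distance between mallet_face and pad below 0.045 m and z of mallet_face in the frame of pad below 0.012 m and angle between mallet_face's own z axis and vertical below 0.2 rad and linear speed of mallet below 0.03 m/s); the robot touches nothing.
It fails at once if the gripper pushes the staking pin (contact force between any of the fingers, the arm and punch above 2 N).
It fails at once if a bystander is moved by more than 4 cm (distance of any of tweezers, side_cutters, tape_1, flux_tin from where it was at the start of the episode above 0.04 m).
Of cell1, cell2, cell3, cell4 only 3 to 4 are there at a start; the rules pass over those that are not, and their reading is None.
At some moment in a run one of mallet may be knocked a few centimetres aside while the robot is not near it.
Once in a run the grip may slacken for a moment while it holds something.
It also fails if it takes over 208 s, if anything falls off the work surface, if the arm or the gripper's body presses on something with over 40 N, if the wrist force passes 120 N, or if a joint passes its speed limit or range.

## Working session

There is one attempt and no reset: what is moved stays moved. The work goes in short steps, Python scripts to look and compute and a tool call to move; the robot and the scene stay as the last step left them, time stands still between calls to the robot, and variables do not carry over. Pictures are saved under pics/ and viewed, at most 14 in all, crops included, and the job is handed in when it is done.

Besides the shell and the picture viewer there is one more tool, called after "Call:" in YAML: its name, and indented under it one key for each argument. drive_tool: Moves the arm, as the interface text tells. Its arguments: {"type":"object","properties":{"rows":{"type":"array","items":{"type":"object","properties":{"dx":{"type":"number"},"dy":{"type":"number"},"dz":{"type":"number"},"wx":{"type":"number"},"wy":{"type":"number"},"wz":{"type":"number"},"hand":{"type":"number"}}}}},"required":["rows"]}

```bash
mkdir -p pics; cat > h.py <<'E'
import numpy as np, cv2
from workcell import bot
from scipy.spatial.transform import Rotation as R
def cam(name):
    c=bot.get_calibration(name)
    f=210/np.tan(np.radians(c['vfov'])/2)
    if 'mount' in c:
        o=bot.get_obs(); M=np.array(c['mount']); T=np.eye(4)
        T[:3,:3]=R.from_quat(o['tool_rot']).as_matrix(); T[:3,3]=o['eef_pos']
        P=T@M; return f,c,P[:3,:3],P[:3,3]
    return f,c,np.array(c['rotation']),np.array(c['origin'])
def px2w(cm,uv,z):
    f,c,Rm,o=cm
    uv=np.atleast_2d(uv).astype(float)
    d=np.stack([(uv[:,0]-c['cx'])/f,(uv[:,1]-c['cy'])/f],1); s=d.copy()
    for _ in range(30): s=d/(1+c['k1']*(s**2).sum(1,keepdims=True))
    r=np.stack([s[:,0],-s[:,1],-np.ones(len(s))],1)@Rm.T
    t=(z-o[2])/r[:,2]
    return o+r*t[:,None]
def w2px(cm,p):
    f,c,Rm,o=cm
    q=(np.atleast_2d(p)-o)@Rm
    s=np.stack([q[:,0],-q[:,1]],1)/-q[:,2:3]
    s=s*(1+c['k1']*(s**2).sum(1,keepdims=True))
    return s*f+[c['cx'],c['cy']]
def snap(name,fn=None):
    cm=cam(name); im=bot.camera(name)
    if fn: cv2.imwrite('pics/'+fn,im[...,::-1])
    return cm,im
def region(name,thing,cm,z,k=0):
    """list of (score, centroid world, minAreaRect world centre, size, angle) for each outline"""
    out=[]
    for d in bot.outline_of(name,thing):
        m=np.argwhere(d['region'])[:,::-1]
        if len(m)<5: continue
        w=px2w(cm,m,z)[:,:2]
        (c,s,a)=cv2.minAreaRect((w*1000).astype(np.float32))
        if s[0]<s[1]: a+=90; s=s[::-1]
        out.append((round(d['score'],2),np.round(w.mean(0),4),np.round(np.array(c)/1000,4),np.round(s,1),round(a,1),np.round(d['extent'],0)))
    return out
E
python3 - <<'E'
from h import *
cm,im=snap('top','top0.png')
zs=dict(jig=.01,follower_knob=.046,cell1_mid=.007,latch_knob=.03,punch_top=.082,mallet_grip=.035,mallet_face=.048,pad=.004,tweezers=.003,side_cutters=.01,tape_1=.02,flux_tin=.02)
print(cm[3],cm[2],cm[1])
for t,z in zs.items():
    for r in region('top',t,cm,z): print(t,*r)
snap('scene','scene0.png')
print(bot.get_obs())
E
```

```text
[0.42916856 0.04215745 1.42764009] [ 0.03065911 -0.03308996 -0.6996131   0.71309648] {'vfov': 50.23376096161675, 'cx': 279.63565157596554, 'cy': 209.48049205641718, 'k1': -0.08741526101600308, 'origin': array([0.42916856, 0.04215745, 1.42764009]), 'rotation': array([ 0.03065911, -0.03308996, -0.6996131 ,  0.71309648])}Traceback (most recent call last):
  File "<stdin>", line 6, in <module>
  File "h.py", line 36, in region
    w=px2w(cm,m,z)[:,:2]
      ~~~~^^^^^^^^
  File "h.py", line 17, in px2w
    r=np.stack([s[:,0],-s[:,1],-np.ones(len(s))],1)@Rm.T
      ~~~~~~~~~~~~~~~~~~~~~~~~~~~~~~~~~~~~~~~~~~~~~^~~~~
ValueError: matmul: Input operand 1 has a mismatch in its core dimension 0, with gufunc signature (n?,k),(k,m?)->(n?,m?) (size 4 is different from 3)
```

View pics/top0.png

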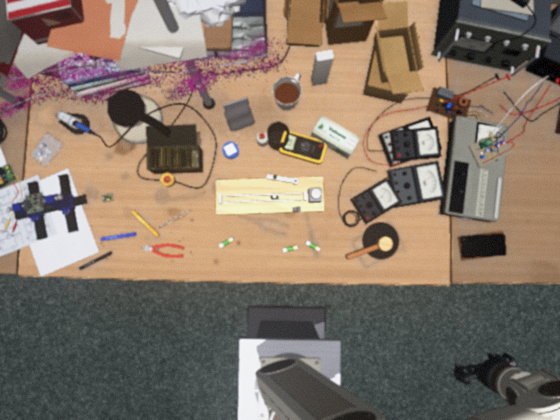

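The top view shows the jig at (270,195), green/white cells at (226,242), (290,249) and (313,246), and the mallet on its pad at (380,241). The rotation is a quaternion, so I'll fix that in the helper.

```bash
sed -i "s/np.array(c\['rotation'\]),/R.from_quat(c['rotation']).as_matrix(),/" h.py
python3 - <<'E'
from h import *
cm,im=snap('top')
zs=dict(jig=.01,follower_knob=.046,cell1_mid=.007,latch_knob=.03,punch_top=.082,mallet_grip=.035,pad=.004,tweezers=.003,side_cutters=.01,tape_1=.02,flux_tin=.02)
for t,z in zs.items():
    for r in region('top',t,cm,z): print(t,*r)
cm,im=snap('scene','scene0.png')
print('SCENE',cm[3])
for t,z in zs.items():
    for r in region('scene',t,cm,z): print(t,*r)
print(bot.get_obs())
print(bot.get_calibration('wrist'))
E
```

```text
jig 0.59 [0.6039 0.0726] [0.6069 0.0729] [344.9 121.6] 93.2 [270. 196. 112.  39.]
jig 0.37 [ 0.6123 -0.0746] [ 0.6109 -0.075 ] [29.  28.8] 0.7 [316. 193.   9.   9.]
follower_knob 0.55 [0.5935 0.0554] [0.5943 0.0553] [21.7 15.6] 91.1 [274. 195.   8.  -1.]
cell1_mid 0.43 [0.4351 0.0033] [0.4351 0.0035] [46.7 14.4] 104.0 [291. 249.  18.  11.]
latch_knob 0.64 [0.5957 0.0552] [0.5962 0.0554] [22.  15.8] 91.1 [277. 198.   8.   2.]
latch_knob 0.48 [0.6527 0.0281] [0.6519 0.033 ] [96.2 17.3] 84.5 [282. 179.  28.   6.]
punch_top 0.44 [ 0.6024 -0.0695] [ 0.6031 -0.0705] [24.5 24.3] 0.7 [317. 192.   9.   7.]
mallet_grip 0.61 [ 0.4417 -0.2551] [ 0.4425 -0.2392] [143.3  41.4] 104.3 [368. 250.  41.  24.]
mallet_grip 0.45 [ 0.6086 -0.073 ] [ 0.6076 -0.0729] [28.5 28.3] 0.7 [315. 195.   8.   9.]
pad 0.89 [ 0.4693 -0.2847] [ 0.4651 -0.2849] [117.  116.1] 36.3 [379. 239.  33.  39.]
side_cutters 0.7 [0.4191 0.4134] [0.4198 0.4074] [119.   41.1] 91.3 [164. 251.  39.  16.]
tape_1 0.55 [ 0.5327 -0.1909] [ 0.5323 -0.1874] [52.  51.2] 135.5 [352. 215.  13.  16.]
tape_1 0.37 [0.5961 0.0571] [0.5974 0.0571] [
[... 2027 characters left out ...]
ay([9.89371956e-01, 1.45406778e-01, 1.72055786e-05, 2.79035315e-05]), 'ft_force': array([-0.31621256, -0.36373319, -0.17753879]), 'ft_torque': array([0.01837812, 0.00131869, 0.03210641]), 'grasp_force': 0.0, 'grip_width': 0.08557372767035559}
{'vfov': 68.61193860326544, 'cx': 278.90894081639374, 'cy': 208.1085199862577, 'k1': -0.04852123993205826, 'mount': array([[ 1.13855053e-04,  9.59309644e-01,  2.82356149e-01,
         7.28777037e-02],
       [ 9.99999993e-01, -1.02653547e-04, -5.44649541e-05,
         3.15562836e-04],
       [-2.32638955e-05,  2.82356153e-01, -9.59309649e-01,
        -1.67486021e-01],
       [ 0.00000000e+00,  0.00000000e+00,  0.00000000e+00,
         1.00000000e+00]])}
```

View pics/scene0.png

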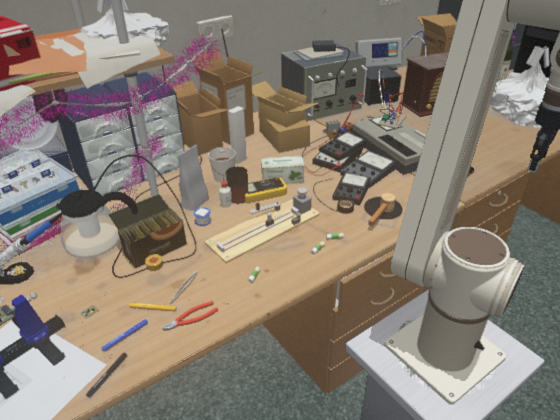

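Three cells show in the scene view at (254,273), (318,247) and (335,236). The jig sits at (260,228) and the mallet at (382,208), and the bystanders are clear of the work. Next I'll write a planner helper and move over the jig.

```bash
cat >> h.py <<'E'
def go(p,yaw=None):
    """drive units from measured pose to world TCP p, tool down with tool-x yaw (deg)"""
    o=bot.get_obs(); Rt=R.from_quat(o['tool_rot'])
    d=Rt.inv().apply(np.array(p)-o['eef_pos'])/.05
    w=np.zeros(3)
    if yaw is not None:
        w=(Rt.inv()*R.from_matrix(down(yaw))).as_rotvec(degrees=True)/5
    return np.round(d,3),np.round(w,2)
def down(yaw):
    c,s=np.cos(np.radians(yaw)),np.sin(np.radians(yaw))
    return np.array([[c,s,0],[s,-c,0],[0,0,-1]])
def yaw():
    x=R.from_quat(bot.get_obs()['tool_rot']).as_matrix()[:,0]; return np.degrees(np.arctan2(x[1],x[0]))
E
python3 -c "
from h import *
print(yaw(),go([.53,.03,.33],0))"
```

```text
16.72167109709007 (array([10.325, -7.525, -2.458]), array([ 0.  , -0.  ,  3.34]))
```

Call:
drive_tool:
  rows:
    - {"dz":-2.4}
    - {"dz":-2.4}
    - {"dz":-2.4}
    - {"dx":10.3,"dy":-7.5,"dz":-2.4,"wz":3.34}
    - {"dx":10.3,"dy":-7.5,"dz":-2.4,"wz":3.34}
    - {"dx":10.3,"dy":-7.5,"dz":-2.4,"wz":3.34}
    - {"dx":10.3,"dy":-7.5,"dz":-2.4,"wz":3.34}
    - {"dx":10.3,"dy":-7.5,"dz":-2.4,"wz":3.34}
    - {"dx":10.3,"dy":-7.5,"dz":-2.4,"wz":3.34}
    - {"dx":10.3,"dy":-7.5,"dz":-2.4,"wz":3.34}
    - {"dx":10.3,"dy":-7.5,"dz":-2.4,"wz":3.34}
    - {"dx":10.3,"dy":-7.5,"dz":-2.4,"wz":3.34}
    - {"dx":10.3,"dy":-7.5,"dz":-2.4,"wz":3.34}
    - {"dx":10.3,"dy":-7.5,"dz":-2.4,"wz":3.34}
    - {"dx":10.3,"dy":-7.5,"dz":-2.4,"wz":3.34}
    - {"dx":10.3,"dy":-7.5,"dz":-2.4,"wz":3.34}
    - {"dx":10.3,"dy":-7.5,"dz":-2.4,"wz":3.34}
    - {"dx":10.3,"dy":-7.5,"dz":-2.4,"wz":3.34}
    - {"dx":10.3,"dy":-7.5,"dz":-2.4,"wz":3.34}
    - {"dx":10.3,"dy":-7.5,"dz":-2.4,"wz":3.34}

```text
invalid input at $.rows[0]: expected keys dx, dy, dz, wx, wy, wz, hand
```

```bash
python3 - <<'E'
from h import *
print(bot.get_obs()['eef_pos'],yaw())
cm,im=snap('wrist','w1.png')
for t,z in dict(jig=.01,follower_knob=.05,cell1_mid=.007,latch_knob=.04,punch_top=.082,mallet_grip=.035,pad=.004).items():
    for r in region('wrist',t,cm,z): print(t,*r)
E
```

```text
[ 0.1438666  -0.47888329  0.20712531] 16.72167109709007
```

View pics/w1.png

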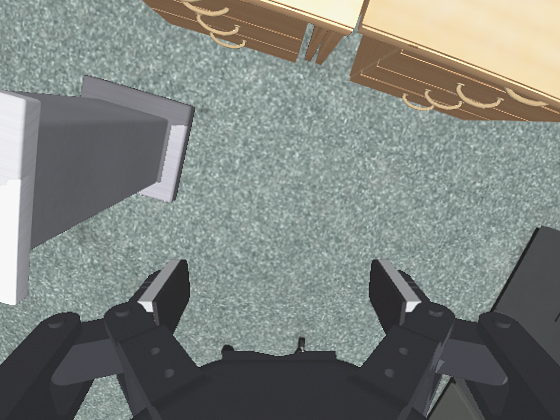

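The wrist view shows only floor and the fingers, because the move was refused: every row needs all its keys.

Call:
drive_tool:
  rows:
    - {"dx":0,"dy":0,"dz":-2.4,"wx":0,"wy":0,"wz":0,"hand":85}
    - {"dx":0,"dy":0,"dz":-2.4,"wx":0,"wy":0,"wz":0,"hand":85}
    - {"dx":10.3,"dy":-7.5,"dz":-2.4,"wx":0,"wy":0,"wz":3.34,"hand":85}
    - {"dx":10.3,"dy":-7.5,"dz":-2.4,"wx":0,"wy":0,"wz":3.34,"hand":85}
    - {"dx":10.3,"dy":-7.5,"dz":-2.4,"wx":0,"wy":0,"wz":3.34,"hand":85}
    - {"dx":10.3,"dy":-7.5,"dz":-2.4,"wx":0,"wy":0,"wz":3.34,"hand":85}
    - {"dx":10.3,"dy":-7.5,"dz":-2.4,"wx":0,"wy":0,"wz":3.34,"hand":85}
    - {"dx":10.3,"dy":-7.5,"dz":-2.4,"wx":0,"wy":0,"wz":3.34,"hand":85}
    - {"dx":10.3,"dy":-7.5,"dz":-2.4,"wx":0,"wy":0,"wz":3.34,"hand":85}
    - {"dx":10.3,"dy":-7.5,"dz":-2.4,"wx":0,"wy":0,"wz":3.34,"hand":85}
    - {"dx":10.3,"dy":-7.5,"dz":-2.4,"wx":0,"wy":0,"wz":3.34,"hand":85}
    - {"dx":10.3,"dy":-7.5,"dz":-2.4,"wx":0,"wy":0,"wz":3.34,"hand":85}
    - {"dx":10.3,"dy":-7.5,"dz":-2.4,"wx":0,"wy":0,"wz":3.34,"hand":85}
    - {"dx":10.3,"dy":-7.5,"dz":-2.4,"wx":0,"wy":0,"wz":3.34,"hand":85}
    - {"dx":10.3,"dy":-7.5,"dz":-2.4,"wx":0,"wy":0,"wz":3.34,"hand":85}
    - {"dx":10.3,"dy":-7.5,"dz":-2.4,"wx":0,"wy":0,"wz":3.34,"hand":85}
    - {"dx":10.3,"dy":-7.5,"dz":-2.4,"wx":0,"wy":0,"wz":3.34,"hand":85}
    - {"dx":10.3,"dy":-7.5,"dz":-2.4,"wx":0,"wy":0,"wz":3.34,"hand":85}
    - {"dx":10.3,"dy":-7.5,"dz":-2.4,"wx":0,"wy":0,"wz":3.34,"hand":85}
    - {"dx":10.3,"dy":-7.5,"dz":-2.4,"wx":0,"wy":0,"wz":3.34,"hand":85}

```text
clock: 3.7
eef_pos: [0.5289, 0.0136, 0.3278]
tool_rot: [1.0, 0.01, 0.0, -0.006]
ft_force: [-0.3, -0.3, 0.1]
grip_width: 0.0851
grasp_force: 0.0
```

```bash
python3 - <<'E'
from h import *
print(bot.get_obs()['eef_pos'],yaw())
cm,im=snap('wrist','w2.png')
for t,z in dict(jig=.01,follower_knob=.05,cell1_mid=.007,latch_knob=.04,punch_top=.082,mallet_grip=.035,pad=.004).items():
    for r in region('wrist',t,cm,z): print(t,*r)
E
```

```text
[0.52891336 0.01360891 0.32777411] 1.1299637911450104
jig 0.97 [0.6075 0.0711] [0.6101 0.0738] [346.6 124.4] 93.0 [242. 111. 227.  91.]
follower_knob 0.56 [0.5981 0.0559] [0.5977 0.0558] [22.6 12.2] 91.0 [253. 120.  17.   8.]
cell1_mid 0.79 [0.4361 0.0057] [0.4363 0.0061] [49.7 16.2] 102.0 [284. 223.  30.  11.]
latch_knob 0.89 [0.6543 0.0329] [0.654  0.0337] [100.1  18.9] 83.0 [268.  80.  71.  22.]
punch_top 0.29 [ 0.4701 -0.0534] [ 0.4698 -0.0536] [44.1 13.6] 60.6 [330. 218.  27.  18.]
mallet_grip 0.61 [ 0.4476 -0.2527] [ 0.4493 -0.2391] [156.3  56.9] 102.1 [439. 224.  98.  45.]
pad 0.8 [ 0.4814 -0.2781] [ 0.4711 -0.2806] [115.9 111.9] 141.1 [459. 209.  65.  71.]
pad 0.45 [ 0.6058 -0.0837] [ 0.6056 -0.0835] [35.6 35.5] 4.8 [346. 115.  23.  26.]
pad 0.21 [0.4347 0.0066] [0.4346 0.0063] [50.8 15.6] 104.6 [282. 222.  35.   8.]
```

View pics/w2.png

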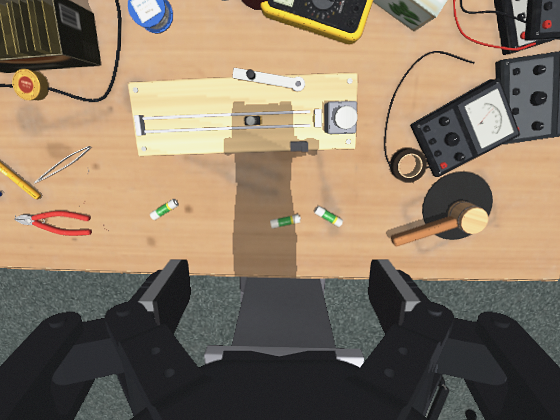

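The view is clear. The cells are at (164,209), (284,221) and (328,216). On the jig, the latch knob is at (251,74) and its pivot at (298,84), the catch at (299,146), the follower knob at (253,120), the stop at (318,117), and the punch cap at (343,117). I'll enlarge it to get the jig's pose accurately.

```bash
python3 - <<'E'
import cv2
im=cv2.imread('pics/w2.png')[60:160,120:370]
cv2.imwrite('pics/w2c.png',cv2.resize(im,None,fx=3.2,fy=3.2,interpolation=cv2.INTER_CUBIC))
E
```

```text
(no output)
```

View pics/w2c.png

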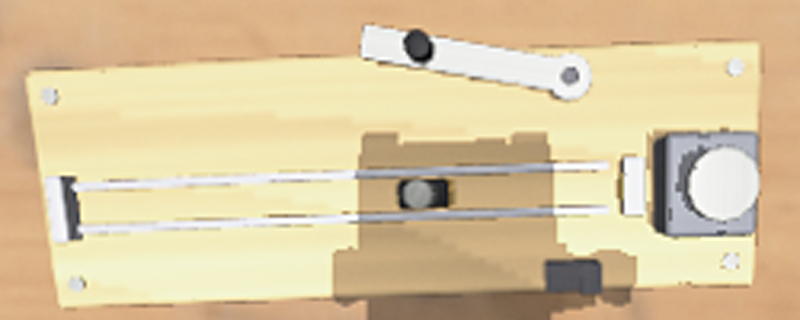

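```bash
cat > /tmp/a.py <<'E'
from h import *
cm=cam('wrist')
f=lambda pts,z: px2w(cm,np.array(pts)/3.2+[120,60]-[0.34,0.34],z)[:,:2]
J=np.array([[64,168],[-48,168],[64,-178],[-48,-178]])/1000
C=f([(28,72),(62,306),(760,43),(752,286)],.01); print(C)
# rigid fit
a=J-J.mean(0); b=C-C.mean(0); th=np.arctan2((a[:,0]*b[:,1]-a[:,1]*b[:,0]).sum(),(a*b).sum())
c,s=np.cos(th),np.sin(th); Rz=np.array([[c,-s],[s,c]]); o=C.mean(0)-Rz@J.mean(0)
print('jig',o,np.degrees(th),'res',(C-(J@Rz.T+o))*1000)
tj=lambda w:np.round((w-o)@Rz*1000,1)
for n,p,z in [('rails',[(78,186),(608,165),(80,230),(606,210)],.016),('post',[(420,192)],.053),('stop',[(622,158),(622,214)],.02),('piv',[(569,75)],.032),('knob',[(418,42)],.052),('cap',[(723,183)],.082),('catch',[(572,268)],.03)]:
    w=f(p,z); print(n,w.round(4).tolist(),tj(w).tolist())
print(px2w(cm,[(164,209),(284,221),(328,216)],.007))
for d in bot.outline_of('wrist','cell1_mid')[:0]: pass
E
python3 /tmp/a.py
```

```text
[[ 0.65094856  0.24655582]
 [ 0.541551    0.24059455]
 [ 0.66879512 -0.09370664]
 [ 0.55835442 -0.09922376]]
jig [0.59666767 0.07814046] 2.9235237487501644 res [[-1.06731321 -2.63017968]
 [ 1.38935369 -2.87911741]
 [-0.86778634  2.65703894]
 [ 0.54574585  2.85225815]]
rails [[0.5993, 0.2244], [0.6129, -0.026], [0.5788, 0.2253], [0.5925, -0.026]] [[10.1, 146.0], [10.9, -104.8], [-10.3, 147.9], [-9.5, -103.8]]
post [[0.5991, 0.0579]] [[1.4, -20.3]]
stop [[0.6161, -0.032], [0.591, -0.0332]] [[13.8, -111.0], [-11.4, -110.9]]
piv [[0.6503, -0.0057]] [[49.3, -86.5]]
knob [[0.6601, 0.0588]] [[62.4, -22.6]]
cap [[0.6057, -0.0672]] [[1.6, -145.6]]
catch [[0.5663, -0.0103]] [[-34.8, -86.8]]
[[ 0.45241279  0.20865278  0.007     ]
 [ 0.43647189  0.0076185   0.007     ]
 [ 0.44707068 -0.06530974  0.007     ]]
```

```bash
cat >> h.py <<'E'
O=np.array([.5967,.0781]); TH=2.92
def jw(x,y,z):
    """jig mm -> world"""
    c,s=np.cos(np.radians(TH)),np.sin(np.radians(TH))
    return np.array([O[0]+(c*x-s*y)/1000,O[1]+(s*x+c*y)/1000,z])
def wj(p):
    c,s=np.cos(np.radians(TH)),np.sin(np.radians(TH))
    d=(np.asarray(p)[:2]-O)*1000; return np.round([c*d[0]+s*d[1],-s*d[0]+c*d[1]],1)
E
python3 -c "
from h import *
print(bot.get_obs()['eef_pos'],yaw(),bot.get_obs()['tool_rot'])
print(go(jw(0,-20,.043),TH))"
```

```text
[0.52944679 0.01453163 0.3271052 ] 1.2263523455847631 [ 9.99926592e-01  1.07012138e-02 -1.22801900e-04 -5.68150393e-03]
(array([ 1.384, -0.778,  5.691]), array([-0.13, -0.  , -0.34]))
```

Call:
drive_tool:
  rows:
    - {"dx":1.38,"dy":-0.78,"dz":2,"wx":-0.13,"wy":0,"wz":-0.34,"hand":45}
    - {"dx":1.38,"dy":-0.78,"dz":4,"wx":-0.13,"wy":0,"wz":-0.34,"hand":45}
    - {"dx":1.38,"dy":-0.78,"dz":4,"wx":-0.13,"wy":0,"wz":-0.34,"hand":45}
    - {"dx":1.38,"dy":-0.78,"dz":4,"wx":-0.13,"wy":0,"wz":-0.34,"hand":45}
    - {"dx":1.38,"dy":-0.78,"dz":4,"wx":-0.13,"wy":0,"wz":-0.34,"hand":45}
    - {"dx":1.38,"dy":-0.78,"dz":4,"wx":-0.13,"wy":0,"wz":-0.34,"hand":45}
    - {"dx":1.38,"dy":-0.78,"dz":4,"wx":-0.13,"wy":0,"wz":-0.34,"hand":45}
    - {"dx":1.38,"dy":-0.78,"dz":4,"wx":-0.13,"wy":0,"wz":-0.34,"hand":45}

```text
clock: 4.95
eef_pos: [0.5997, 0.0455, 0.1299]
tool_rot: [0.999, 0.036, 0.002, -0.005]
ft_force: [0.3, -0.3, -0.0]
grip_width: 0.045
grasp_force: 0.0
```

```bash
python3 - <<'E'
from h import *
print(bot.get_obs()['eef_pos'],yaw(),go(jw(0,-20,.043),TH))
cm,im=snap('wrist','w3.png')
for t,z in dict(follower_knob=.053,latch_knob=.053).items():
    for r in region('wrist',t,cm,z): print(t,*r,wj(r[2]))
E
```

```text
[0.59966111 0.0454511  0.12987886] 4.091439260679144 (array([-0.027, -0.239,  1.74 ]), array([-0.11, -0.04,  0.23]))
follower_knob 0.72 [0.6047 0.0568] [0.6032 0.0563] [23.2 19.7] 94.2 [267. 205.  31.  22.] [  5.4 -22.1]
latch_knob 0.88 [0.6568 0.0352] [0.6557 0.0355] [93.2 17.2] 82.9 [298. 142. 116.  42.] [ 56.8 -45.6]
```

View pics/w3.png

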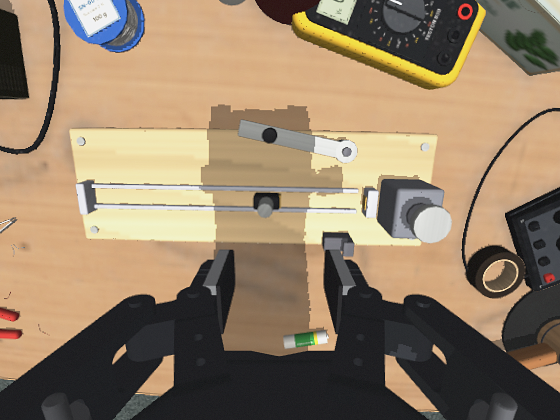

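The wrist view shows the follower post top at (265,208), the latch knob at (269,135), the pivot at (346,152), the catch at (339,243) and the cap at (432,224). The arm stopped 12 mm short, so I'll check whether it settles.

Call:
drive_tool:
  rows:
    - {"dx":0,"dy":0,"dz":0,"wx":0,"wy":0,"wz":0,"hand":45}
    - {"dx":0,"dy":0,"dz":0,"wx":0,"wy":0,"wz":0,"hand":45}

```text
clock: 5.3
eef_pos: [0.5987, 0.0454, 0.1284]
tool_rot: [0.999, 0.036, 0.0, -0.005]
ft_force: [-1.0, -0.5, -0.0]
grip_width: 0.0453
grasp_force: 0.0
```

```bash
python3 - <<'E'
from h import *
o=bot.get_obs(); print(o['eef_pos'],yaw(),o['joint_vel'],o['joint_pos'])
print(go(jw(0,-20,.043),TH))
cm=cam('wrist')
for p,z in [((265,208),.053),((269,135),.053),((346,152),.032),((432,224),.082)]: print(wj(px2w(cm,[p],z)[0]))
print(wj(px2w(cm,[(70,129)],.01)[0]),wj(px2w(cm,[(87,238)],.01)[0]),wj(px2w(cm,[(437,134)],.01)[0]))
E
```

```text
[0.59865192 0.04542802 0.12838953] 4.093578649348521 [-0.00011422  0.00753254 -0.00402543 -0.00192852 -0.00105647  0.00146308] [0.07044315 0.47926418 0.14473857 1.23496301 0.009702   3.14058933]
(array([-0.003, -0.238,  1.71 ]), array([-0.11, -0.01,  0.23]))
[  1.6 -20.6]
[ 60.4 -23.2]
[ 46.7 -87.9]
[   0.7 -145.8]
[ 61.3 163.9] [-47.3 164. ] [  63.1 -174.9]
```

Joint 6 is at its limit, since yaw has to stay at or above q1. I'll use yaw 93° instead and pinch the post across x.

Call:
drive_tool:
  rows:
    - {"dx":0,"dy":-0.24,"dz":0,"wx":-0.11,"wy":0,"wz":-17.77,"hand":45}
    - {"dx":0,"dy":-0.24,"dz":0,"wx":-0.11,"wy":0,"wz":-17.77,"hand":45}
    - {"dx":0,"dy":-0.24,"dz":0,"wx":-0.11,"wy":0,"wz":-17.77,"hand":45}
    - {"dx":0,"dy":-0.24,"dz":0,"wx":-0.11,"wy":0,"wz":-17.77,"hand":45}
    - {"dx":0,"dy":-0.24,"dz":0,"wx":-0.11,"wy":0,"wz":-17.77,"hand":45}
    - {"dx":0,"dy":-0.24,"dz":0,"wx":-0.11,"wy":0,"wz":-17.77,"hand":45}
    - {"dx":0,"dy":-0.24,"dz":0,"wx":-0.11,"wy":0,"wz":-17.77,"hand":45}
    - {"dx":0,"dy":-0.24,"dz":0,"wx":-0.11,"wy":0,"wz":-17.77,"hand":45}
    - {"dx":0,"dy":-0.24,"dz":0,"wx":-0.11,"wy":0,"wz":-17.77,"hand":45}
    - {"dx":0,"dy":-0.24,"dz":0,"wx":-0.11,"wy":0,"wz":-17.77,"hand":45}
    - {"dx":0,"dy":-0.24,"dz":0,"wx":-0.11,"wy":0,"wz":-17.77,"hand":45}
    - {"dx":0,"dy":-0.24,"dz":0,"wx":-0.11,"wy":0,"wz":-17.77,"hand":45}
    - {"dx":0,"dy":-0.24,"dz":0,"wx":-0.11,"wy":0,"wz":-17.77,"hand":45}
    - {"dx":0,"dy":-0.24,"dz":0,"wx":-0.11,"wy":0,"wz":-17.77,"hand":45}

```text
clock: 6.7
eef_pos: [0.5975, 0.0575, 0.1277]
tool_rot: [0.689, 0.725, 0.003, 0.001]
ft_force: [-0.1, -0.2, -0.8]
grip_width: 0.0449
grasp_force: 0.0
```

```bash
python3 - <<'E'
from h import *
o=bot.get_obs(); print(o['eef_pos'],yaw(),o['joint_pos'])
print(go(jw(0,-20,.043),TH+90))
E
```

```text
[0.59751858 0.05745934 0.12773401] 92.90418630650795 [0.09400337 0.47543962 0.13683815 1.2260384  0.00341649 1.61413364]
(array([ 0.007, -0.005,  1.695]), array([ 0.07, -0.04, -0.  ]))
```

Call:
drive_tool:
  rows:
    - {"dx":0,"dy":0,"dz":0.8,"wx":0,"wy":0,"wz":0,"hand":45}
    - {"dx":0,"dy":0,"dz":1.4,"wx":0,"wy":0,"wz":0,"hand":45}
    - {"dx":0,"dy":0,"dz":1.7,"wx":0,"wy":0,"wz":0,"hand":45}
    - {"dx":0,"dy":0,"dz":1.7,"wx":0,"wy":0,"wz":0,"hand":45}
    - {"dx":0,"dy":0,"dz":1.7,"wx":0,"wy":0,"wz":0,"hand":5}
    - {"dx":0,"dy":0,"dz":1.7,"wx":0,"wy":0,"wz":0,"hand":5}
    - {"dx":0,"dy":0,"dz":1.7,"wx":0,"wy":0,"wz":0,"hand":5}
    - {"dx":0,"dy":0,"dz":1.7,"wx":0,"wy":0,"wz":0,"hand":5}
    - {"dx":0,"dy":0,"dz":1.7,"wx":0,"wy":0,"wz":0,"hand":5}
    - {"dx":0,"dy":0,"dz":1.7,"wx":0,"wy":0,"wz":0,"hand":5}

```text
clock: 7.7
eef_pos: [0.5982, 0.0578, 0.043]
tool_rot: [0.689, 0.725, 0.004, 0.001]
ft_force: [-0.0, 0.5, 0.0]
grip_width: 0.005
grasp_force: 0.0
```

```bash
python3 - <<'E'
from h import *
cm,im=snap('wrist','w4.png')
for t,z in dict(follower_knob=.053).items():
    for r in region('wrist',t,cm,z): print(t,*r,wj(r[2]))
E
```

```text
follower_knob 0.63 [0.5975 0.0687] [0.5975 0.0668] [29.4 11.6] 92.8 [276. 236.  27.  50.] [  0.2 -11.3]
```

View pics/w4.png

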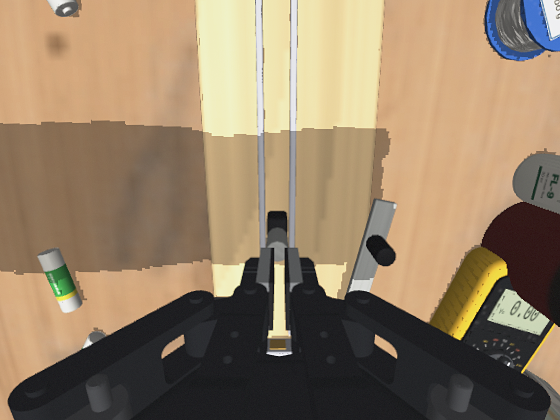

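The closed fingers end at about (280,250). The post top is just beyond them at (277,230), so it lies further towards +y than I had it. I'll open, lift and measure it again.

Call:
drive_tool:
  rows:
    - {"dx":0,"dy":0,"dz":0,"wx":0,"wy":0,"wz":0,"hand":45}
    - {"dx":0,"dy":0,"dz":0,"wx":0,"wy":0,"wz":0,"hand":45}
    - {"dx":0,"dy":0,"dz":0,"wx":0,"wy":0,"wz":0,"hand":45}
    - {"dx":0,"dy":0,"dz":-0.6,"wx":0,"wy":0,"wz":0,"hand":45}
    - {"dx":0,"dy":0,"dz":-1.2,"wx":0,"wy":0,"wz":0,"hand":45}
    - {"dx":-0.4,"dy":0,"dz":-1.5,"wx":0,"wy":0,"wz":0,"hand":45}
    - {"dx":-0.8,"dy":0,"dz":-1.5,"wx":0,"wy":0,"wz":0,"hand":45}
    - {"dx":-0.8,"dy":0,"dz":-1.5,"wx":0,"wy":0,"wz":0,"hand":45}
    - {"dx":-0.8,"dy":0,"dz":-1.5,"wx":0,"wy":0,"wz":0,"hand":45}

```text
clock: 8.7
eef_pos: [0.5994, 0.0174, 0.1173]
tool_rot: [0.689, 0.725, 0.003, 0.0]
ft_force: [0.2, 0.2, -0.2]
grip_width: 0.0449
grasp_force: 0.0
```

```bash
python3 - <<'E'
from h import *
o=bot.get_obs(); print(o['eef_pos'],yaw(),wj(o['eef_pos']))
cm,im=snap('wrist')
cv2.imwrite('pics/w5.png',cv2.resize(im[100:320,150:430],None,fx=2.8,fy=2.7,interpolation=cv2.INTER_CUBIC)[...,::-1])
for t,z in dict(follower_knob=.053).items():
    for r in region('wrist',t,cm,z): print(t,*r,wj(r[2]))
E
```

```text
[0.59936673 0.01740542 0.11731535] 92.89301172820599 [ -0.4 -60.8]
follower_knob 0.82 [0.5974 0.0609] [0.5976 0.0609] [22.4 12.8] 92.8 [276. 158.  20.  27.] [  0.  -17.2]
```

View pics/w5.png

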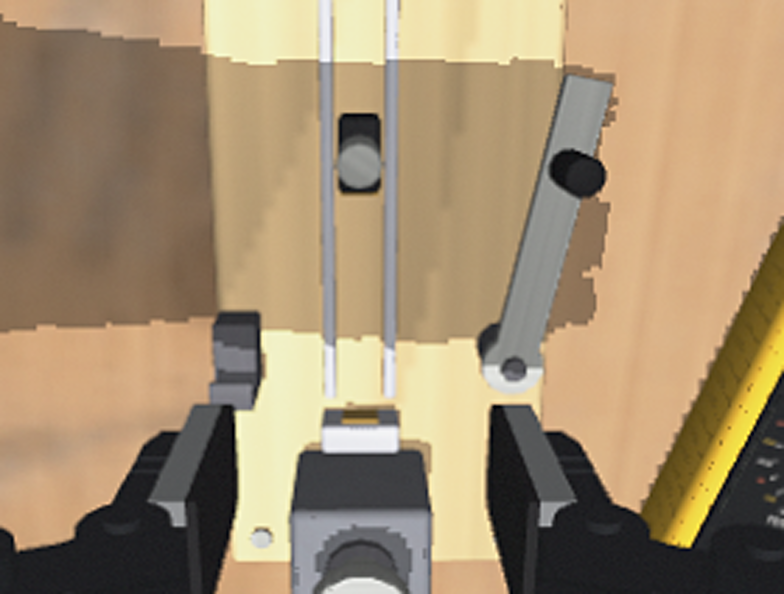

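The post top is at full-image (278.6,159.3), the block spans rows 142 to 171, and the cap is near (280,318).

```bash
python3 - <<'E'
from h import *
cm=cam('wrist')
g=lambda u,v,z:wj(px2w(cm,[(150+u/2.8,100+v/2.7)],z)[0])
print('post',g(360,160,.053),'blk far',g(360,115,.029),'blk near',g(360,193,.029),'knob',g(583,172,.053),'piv',g(513,368,.032),'stop face',g(360,411,.024),'railend',g(330,395,.016),g(390,395,.016))
M=np.array(cm[1]['mount'])
T=np.eye(4);T[:3,:3]=R.from_quat([.689,.725,.004,.001]).as_matrix();T[:3,3]=[.5982,.0578,.043]
P=T@M; c4=(cm[0],cm[1],P[:3,:3],P[:3,3])
print('w4 post',wj(px2w(c4,[(277,225)],.053)[0]),wj(px2w(c4,[(277,240)],.053)[0]),'blk far',wj(px2w(c4,[(277,210)],.029)[0]), 'tcp px',w2px(c4,[T[:3,3]]),w2px(c4,[T[:3,3]+[0,0,-.011]]), w2px(c4,[T[:3,3]+[0,0.011,-.011]]))
E
```

```text
post [  0.5 -18. ] blk far [ 0.6 -7.4] blk near [  0.6 -31.2] knob [ 60.8 -21.2] piv [ 48.8 -88.1] stop face [   0.7 -106.8] railend [  -9.4 -104.4] [  10.9 -104.4]
w4 post [ 0.5 -4.6] [  0.5 -13.3] blk far [ 0.5 -3.2] tcp px [[276.95820723 244.70860421]] [[276.93875643 237.77637738]] [[277.82203988 221.03414924]]
```

```bash
python3 - <<'E'
from h import *
cm=cam('wrist'); M=np.array(cm[1]['mount']); c=(cm[0],cm[1],M[:3,:3],M[:3,3])
for y,zt in ((-.0425,-.002),(-.0225,.0075),(-.0025,.011)):
  for x in (.011,-.011): print(y,x,w2px(c,[[x,y,zt],[x,y,zt-.03]]).round(0).tolist())
E
```

```text
-0.0425 0.011 [[203.0, 228.0], [188.0, 250.0]]
-0.0425 -0.011 [[205.0, 263.0], [192.0, 290.0]]
-0.0225 0.011 [[240.0, 223.0], [232.0, 242.0]]
-0.0225 -0.011 [[241.0, 256.0], [234.0, 281.0]]
-0.0025 0.011 [[273.0, 221.0], [272.0, 240.0]]
-0.0025 -0.011 [[273.0, 254.0], [272.0, 277.0]]
```

The pads look about 30 mm further back in the view than documented, so I'll check with a touch. I'll go down closed onto the post top until contact.

Call:
drive_tool:
  rows:
    - {"dx":0.82,"dy":0,"dz":0,"wx":0,"wy":0,"wz":0,"hand":0}
    - {"dx":0.82,"dy":0,"dz":0,"wx":0,"wy":0,"wz":0,"hand":0}
    - {"dx":0.82,"dy":0,"dz":0.6,"wx":0,"wy":0,"wz":0,"hand":0}
    - {"dx":0.82,"dy":0,"dz":0.9,"wx":0,"wy":0,"wz":0,"hand":0}
    - {"dx":0.82,"dy":0,"dz":1.0,"wx":0,"wy":0,"wz":0,"hand":0}
    - {"dx":0.82,"dy":0,"dz":1.08,"wx":0,"wy":0,"wz":0,"hand":0}
    - {"dx":0.82,"dy":0,"dz":1.1,"wx":0,"wy":0,"wz":0,"hand":0}
    - {"dx":0.82,"dy":0,"dz":1.1,"wx":0,"wy":0,"wz":0,"hand":0}

```text
clock: 9.6
eef_pos: [0.5984, 0.0588, 0.0634]
tool_rot: [0.689, 0.725, 0.004, 0.001]
ft_force: [-0.2, -0.7, -0.1]
grip_width: 0.0003
grasp_force: 0.0
```

```bash
python3 - <<'E'
from h import *
o=bot.get_obs(); print(bot.tip_extent,o['eef_pos'],wj(o['eef_pos']),o['ft_force'],o['grip_width'])
E
```

```text
0.011 [0.59842944 0.05875617 0.06337936] [  0.7 -19.4] [-0.21725613 -0.7062837  -0.11805489] 0.00026218328741879073
```

Call:
drive_tool:
  rows:
    - {"dx":0,"dy":0,"dz":0.06,"wx":0,"wy":0,"wz":0,"hand":0}
    - {"dx":0,"dy":0,"dz":0.12,"wx":0,"wy":0,"wz":0,"hand":0}
    - {"dx":0,"dy":0,"dz":0.12,"wx":0,"wy":0,"wz":0,"hand":0}

```text
clock: 9.9
eef_pos: [0.5976, 0.0586, 0.0564]
tool_rot: [0.689, 0.725, 0.003, 0.001]
ft_force: [-0.4, 0.1, -0.9]
grip_width: 0.0003
grasp_force: 0.0
```

Call:
drive_tool:
  rows:
    - {"dx":0,"dy":0,"dz":0.06,"wx":0,"wy":0,"wz":0,"hand":0}
    - {"dx":0,"dy":0,"dz":0.1,"wx":0,"wy":0,"wz":0,"hand":0}
    - {"dx":0,"dy":0,"dz":0.1,"wx":0,"wy":0,"wz":0,"hand":0}

```text
clock: 10.2
eef_pos: [0.5976, 0.0587, 0.0512]
tool_rot: [0.689, 0.725, 0.003, 0.0]
ft_force: [-0.3, -0.1, 0.6]
grip_width: 0.0
grasp_force: 0.0
```

Call:
drive_tool:
  rows:
    - {"dx":0,"dy":0,"dz":0.06,"wx":0,"wy":0,"wz":0,"hand":0}
    - {"dx":0,"dy":0,"dz":0.1,"wx":0,"wy":0,"wz":0,"hand":0}
    - {"dx":0,"dy":0,"dz":0.1,"wx":0,"wy":0,"wz":0,"hand":0}

```text
clock: 10.5
eef_pos: [0.5976, 0.0588, 0.0462]
tool_rot: [0.689, 0.725, 0.003, 0.0]
ft_force: [-0.1, -1.0, 0.9]
grip_width: 0.0001
grasp_force: 0.0
```

Call:
drive_tool:
  rows:
    - {"dx":0,"dy":0,"dz":0.06,"wx":0,"wy":0,"wz":0,"hand":0}
    - {"dx":0,"dy":0,"dz":0.12,"wx":0,"wy":0,"wz":0,"hand":0}
    - {"dx":0,"dy":0,"dz":0.12,"wx":0,"wy":0,"wz":0,"hand":0}

```text
clock: 10.8
eef_pos: [0.5975, 0.0588, 0.0401]
tool_rot: [0.689, 0.725, 0.003, 0.0]
ft_force: [-0.5, 0.5, 0.7]
grip_width: 0.0001
grasp_force: 0.0
```

```bash
python3 - <<'E'
from h import *
cm,im=snap('wrist')
cv2.imwrite('pics/w6.png',cv2.resize(im[180:320,200:360],None,fx=5,fy=4.2,interpolation=cv2.INTER_CUBIC)[...,::-1])
E
```

```text
(no output)
```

View pics/w6.png

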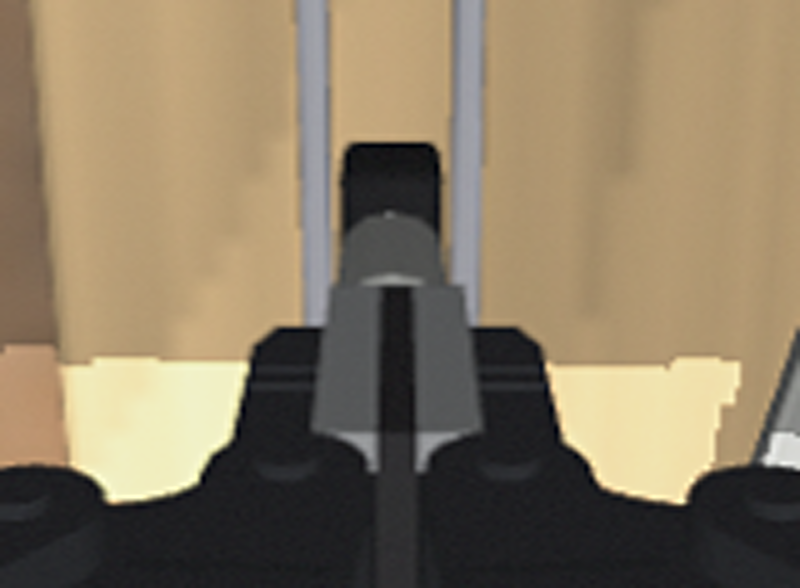

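The fingertips hang at or above the post top (row about 280), so they really are shorter than stated. I'll keep feeling downward.

Call:
drive_tool:
  rows:
    - {"dx":0,"dy":0,"dz":0.04,"wx":0,"wy":0,"wz":0,"hand":0}
    - {"dx":0,"dy":0,"dz":0.06,"wx":0,"wy":0,"wz":0,"hand":0}
    - {"dx":0,"dy":0,"dz":0.06,"wx":0,"wy":0,"wz":0,"hand":0}

```text
clock: 11.15
eef_pos: [0.5978, 0.0588, 0.0375]
tool_rot: [0.689, 0.725, 0.003, 0.001]
ft_force: [-0.2, 0.3, -0.1]
grip_width: -0.0005
grasp_force: 0.0
```

Call:
drive_tool:
  rows:
    - {"dx":0,"dy":0,"dz":0.04,"wx":0,"wy":0,"wz":0,"hand":0}
    - {"dx":0,"dy":0,"dz":0.06,"wx":0,"wy":0,"wz":0,"hand":0}
    - {"dx":0,"dy":0,"dz":0.06,"wx":0,"wy":0,"wz":0,"hand":0}

```text
clock: 11.45
eef_pos: [0.5978, 0.0588, 0.0344]
tool_rot: [0.689, 0.725, 0.003, 0.001]
ft_force: [-0.1, 1.1, 0.9]
grip_width: 0.0003
grasp_force: 0.0
```

Call:
drive_tool:
  rows:
    - {"dx":0,"dy":0,"dz":0.04,"wx":0,"wy":0,"wz":0,"hand":0}
    - {"dx":0,"dy":0,"dz":0.06,"wx":0,"wy":0,"wz":0,"hand":0}
    - {"dx":0,"dy":0,"dz":0.06,"wx":0,"wy":0,"wz":0,"hand":0}

```text
clock: 11.75
eef_pos: [0.5978, 0.0588, 0.0314]
tool_rot: [0.689, 0.725, 0.003, 0.001]
ft_force: [-0.2, -1.3, -0.3]
grip_width: -0.0004
grasp_force: 0.0
```

Call:
drive_tool:
  rows:
    - {"dx":0,"dy":0,"dz":0.04,"wx":0,"wy":0,"wz":0,"hand":0}
    - {"dx":0,"dy":0,"dz":0.06,"wx":0,"wy":0,"wz":0,"hand":0}
    - {"dx":0,"dy":0,"dz":0.06,"wx":0,"wy":0,"wz":0,"hand":0}

```text
clock: 12.05
eef_pos: [0.5981, 0.0589, 0.0289]
tool_rot: [0.689, 0.725, 0.004, 0.001]
ft_force: [-0.5, -0.4, 2.8]
grip_width: 0.0002
grasp_force: 1.0
```

Call:
drive_tool:
  rows:
    - {"dx":0,"dy":0,"dz":0.04,"wx":0,"wy":0,"wz":0,"hand":0}
    - {"dx":0,"dy":0,"dz":0.06,"wx":0,"wy":0,"wz":0,"hand":0}
    - {"dx":0,"dy":0,"dz":0.06,"wx":0,"wy":0,"wz":0,"hand":0}

```text
clock: 12.35
eef_pos: [0.5984, 0.0589, 0.0287]
tool_rot: [0.689, 0.725, 0.004, 0.001]
ft_force: [-6.7, -0.3, 16.3]
grip_width: -0.0001
grasp_force: 8.1
```

```bash
python3 - <<'E'
from h import *
print(bot.get_obs())
cm,im=snap('scene')
p=w2px(cm,[jw(0,-20,.04)])[0]; print(p, w2px(cm,[bot.get_obs()['eef_pos']]))
x,y=p.astype(int)
cv2.imwrite('pics/s6.png',cv2.resize(im[y-60:y+50,x-70:x+70],None,fx=5,fy=5,interpolation=cv2.INTER_CUBIC)[...,::-1])
E
```

```text
{'clock': 12.35, 'joint_pos': array([9.62406373e-02, 5.59529837e-01, 1.07718224e-05, 1.00305199e+00,
       3.36319093e-03, 1.61559207e+00]), 'joint_vel': array([-1.35985259e-04,  6.48058895e-05, -1.68057484e-03, -8.75149118e-04,
        6.22058877e-04,  1.11778287e-03]), 'tau': array([ 2.24971835e-02, -4.02531838e+01,  2.04273659e+01, -2.44946882e+00,
        2.12917069e-02, -3.09400995e-03]), 'eef_pos': array([0.59844109, 0.05888007, 0.02872379]), 'tool_rot': array([0.68867454, 0.72505699, 0.00420805, 0.00142605]), 'ft_force': array([-6.6809518 , -0.32872445, 16.33580246]), 'ft_torque': array([-0.12941293,  1.30230958,  0.01385344]), 'grasp_force': 8.126271441578865, 'grip_width': -0.0001434887342803568}
[268.99103733 216.74690537] [[268.75076621 219.79356201]]
```

View pics/s6.png

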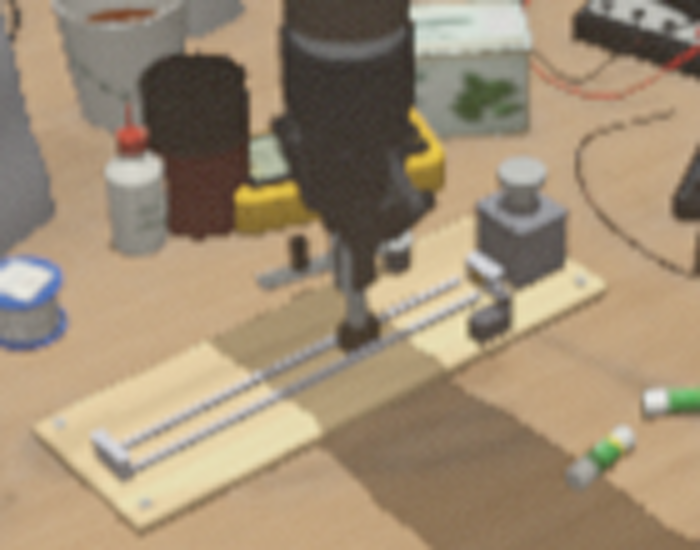

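Contact came at TCP z = 0.029 with the tips on the post top, so the fingertips are about 23 mm behind the reported TCP. I'll use that offset from here. Now I'll back off and open.

Call:
drive_tool:
  rows:
    - {"dx":0,"dy":0,"dz":-0.5,"wx":0,"wy":0,"wz":0,"hand":0}
    - {"dx":0,"dy":0,"dz":-0.5,"wx":0,"wy":0,"wz":0,"hand":40}
    - {"dx":0,"dy":0,"dz":-0.5,"wx":0,"wy":0,"wz":0,"hand":40}
    - {"dx":0,"dy":0,"dz":-0.5,"wx":0,"wy":0,"wz":0,"hand":40}

```text
clock: 12.8
eef_pos: [0.5973, 0.0587, 0.0497]
tool_rot: [0.689, 0.725, 0.003, 0.0]
ft_force: [0.2, -0.2, -0.7]
grip_width: 0.04
grasp_force: 0.0
```

Call:
drive_tool:
  rows:
    - {"dx":0,"dy":0,"dz":0.4,"wx":0,"wy":0,"wz":0,"hand":40}
    - {"dx":0,"dy":0,"dz":0.8,"wx":0,"wy":0,"wz":0,"hand":40}
    - {"dx":0,"dy":0,"dz":0.8,"wx":0,"wy":0,"wz":0,"hand":40}
    - {"dx":0,"dy":0,"dz":0.8,"wx":0,"wy":0,"wz":0,"hand":5}
    - {"dx":0,"dy":0,"dz":0.8,"wx":0,"wy":0,"wz":0,"hand":5}
    - {"dx":0,"dy":0,"dz":0.8,"wx":0,"wy":0,"wz":0,"hand":5}
    - {"dx":0,"dy":0,"dz":0.8,"wx":0,"wy":0,"wz":0,"hand":5}
    - {"dx":0,"dy":0,"dz":0.8,"wx":0,"wy":0,"wz":0,"hand":5}

```text
clock: 13.6
eef_pos: [0.5973, 0.0589, 0.0112]
tool_rot: [0.689, 0.725, 0.003, 0.0]
ft_force: [-5.4, 0.4, 4.3]
grip_width: 0.0104
grasp_force: 58.8
```

Gripped. Now the pull.

Call:
drive_tool:
  rows:
    - {"dx":0.2,"dy":0,"dz":0,"wx":0,"wy":0,"wz":0,"hand":5}
    - {"dx":0.5,"dy":0,"dz":0,"wx":0,"wy":0,"wz":0,"hand":5}
    - {"dx":0.9,"dy":0,"dz":0,"wx":0,"wy":0,"wz":0,"hand":5}
    - {"dx":1.3,"dy":0,"dz":0,"wx":0,"wy":0,"wz":0,"hand":5}
    - {"dx":1.7,"dy":0,"dz":0,"wx":0,"wy":0,"wz":0,"hand":5}
    - {"dx":2.1,"dy":0,"dz":0,"wx":0,"wy":0,"wz":0,"hand":5}
    - {"dx":2.5,"dy":0,"dz":0,"wx":0,"wy":0,"wz":0,"hand":5}
    - {"dx":2.8,"dy":0,"dz":0,"wx":0,"wy":0,"wz":0,"hand":5}
    - {"dx":3.0,"dy":0,"dz":0,"wx":0,"wy":0,"wz":0,"hand":5}
    - {"dx":3.1,"dy":0,"dz":0,"wx":0,"wy":0,"wz":0,"hand":5}
    - {"dx":3.12,"dy":0,"dz":0,"wx":0,"wy":0,"wz":0,"hand":5}
    - {"dx":3.12,"dy":0,"dz":0,"wx":0,"wy":0,"wz":0,"hand":5}
    - {"dx":3.12,"dy":0,"dz":0,"wx":0,"wy":0,"wz":0,"hand":5}

```text
clock: 14.9
eef_pos: [0.5894, 0.2056, 0.0113]
tool_rot: [0.691, 0.723, -0.003, 0.006]
ft_force: [-4.2, -19.6, 6.4]
grip_width: 0.0103
grasp_force: 58.6
```

```bash
python3 - <<'E'
from h import *
o=bot.get_obs(); print(o['eef_pos'],wj(o['eef_pos']),o['ft_force'],o['grip_width'])
cm,im=snap('wrist')
for r in region('wrist','follower_knob',cm,.029): print(*r,wj(r[2]))
E
```

```text
[0.58941621 0.20563969 0.01133521] [ -0.8 127.7] [ -4.18567761 -19.58192867   6.41388294] 0.010313358997293295
0.74 [0.5903 0.2036] [0.5903 0.203 ] [38.7 12.7] 93.2 [278. 262.  26.  65.] [ -0.  125.1]
```

Call:
drive_tool:
  rows:
    - {"dx":0.05,"dy":0,"dz":0,"wx":0,"wy":0,"wz":0,"hand":5}
    - {"dx":0.1,"dy":0,"dz":0,"wx":0,"wy":0,"wz":0,"hand":5}
    - {"dx":0.1,"dy":0,"dz":0,"wx":0,"wy":0,"wz":0,"hand":5}

```text
clock: 15.3
eef_pos: [0.5888, 0.2177, 0.0112]
tool_rot: [0.689, 0.725, 0.002, 0.001]
ft_force: [-5.3, -4.5, 1.8]
grip_width: 0.0103
grasp_force: 59.1
```

Past the click. Release and lift.

Call:
drive_tool:
  rows:
    - {"dx":0,"dy":0,"dz":0,"wx":0,"wy":0,"wz":0,"hand":40}
    - {"dx":0,"dy":0,"dz":0,"wx":0,"wy":0,"wz":0,"hand":40}
    - {"dx":0,"dy":0,"dz":0,"wx":0,"wy":0,"wz":0,"hand":40}
    - {"dx":0,"dy":0,"dz":-0.5,"wx":0,"wy":0,"wz":0,"hand":40}
    - {"dx":0,"dy":0,"dz":-1,"wx":0,"wy":0,"wz":0,"hand":40}
    - {"dx":0,"dy":0,"dz":-1.6,"wx":0,"wy":0,"wz":0,"hand":40}
    - {"dx":-0.5,"dy":0,"dz":-2,"wx":0,"wy":0,"wz":0,"hand":40}
    - {"dx":-1.0,"dy":1,"dz":-2,"wx":0,"wy":0,"wz":0,"hand":40}
    - {"dx":-1.6,"dy":2,"dz":-2,"wx":0,"wy":0,"wz":0,"hand":40}
    - {"dx":-1.6,"dy":2.0,"dz":-2,"wx":0,"wy":0,"wz":0,"hand":40}
    - {"dx":-1.6,"dy":2.0,"dz":-2,"wx":0,"wy":0,"wz":0,"hand":40}

```text
clock: 16.4
eef_pos: [0.6956, 0.143, 0.111]
tool_rot: [0.69, 0.724, 0.004, 0.001]
ft_force: [-0.3, -0.1, -0.9]
grip_width: 0.0401
grasp_force: 0.0
```

```bash
python3 - <<'E'
from h import *
o=bot.get_obs(); print(o['eef_pos'],yaw())
cm,im=snap('wrist','w7.png')
for t,z in dict(follower_knob=.029,cell1_mid=.007).items():
    for r in region('wrist',t,cm,z): print(t,*r,wj(r[2]))
E
```

```text
[0.69563299 0.14297871 0.11095898] 92.78846223613476
follower_knob 0.56 [0.5898 0.2069] [0.5878 0.2069] [29.4 23.8] 2.2 [144. 121.  40.  28.] [ -2.3 129.1]
cell1_mid 0.59 [0.4359 0.0043] [0.4357 0.0034] [54.6 22.1] 105.2 [ 26. 316.  37.  42.] [-164.6  -66.4]
cell1_mid 0.21 [0.4577 0.2007] [0.4552 0.2025] [40.1 18.9] 119.1 [ 15. 122.  31.  45.] [-135.   131.4]
```

The follower stayed parked (block near jig y +130). The sideways step went to +x instead, which was harmless. Now over to the cells.

Call:
drive_tool:
  rows:
    - {"dx":0,"dy":-1,"dz":-1.78,"wx":0,"wy":0,"wz":0,"hand":40}
    - {"dx":-1,"dy":-2,"dz":-1.78,"wx":0,"wy":0,"wz":0,"hand":40}
    - {"dx":-2.2,"dy":-5.22,"dz":-1.78,"wx":0,"wy":0,"wz":0,"hand":40}
    - {"dx":-2.2,"dy":-5.22,"dz":-1.78,"wx":0,"wy":0,"wz":0,"hand":40}
    - {"dx":-2.2,"dy":-5.22,"dz":-1.78,"wx":0,"wy":0,"wz":0,"hand":40}
    - {"dx":-2.2,"dy":-5.22,"dz":-1.78,"wx":0,"wy":0,"wz":0,"hand":40}
    - {"dx":-2.2,"dy":-5.22,"dz":-1.78,"wx":0,"wy":0,"wz":0,"hand":40}
    - {"dx":-2.2,"dy":-5.22,"dz":-1.78,"wx":0,"wy":0,"wz":0,"hand":40}
    - {"dx":-2.2,"dy":-5.22,"dz":-1.78,"wx":0,"wy":0,"wz":0,"hand":40}
    - {"dx":-2.2,"dy":-5.22,"dz":-1.78,"wx":0,"wy":0,"wz":0,"hand":40}
    - {"dx":-2.2,"dy":-5.22,"dz":-1.78,"wx":0,"wy":0,"wz":0,"hand":40}

```text
clock: 17.65
eef_pos: [0.4386, 0.0216, 0.1983]
tool_rot: [0.688, 0.726, 0.003, 0.001]
ft_force: [0.9, -0.3, -0.5]
grip_width: 0.0402
grasp_force: 0.0
```

```bash
python3 - <<'E'
from h import *
o=bot.get_obs(); print(o['eef_pos'],yaw())
cm,im=snap('wrist','w8.png')
for t in ('cell1_mid','cell2_mid'):
    for r in region('wrist',t,cm,.007): print(t,*r)
for r in region('wrist','follower_knob',cm,.029): print(*r,wj(r[2]))
# colour segmentation: green bands
hsv=cv2.cvtColor(im,cv2.COLOR_RGB2HSV); g=cv2.inRange(hsv,(45,100,40),(85,255,255))
n,l,s,c=cv2.connectedComponentsWithStats(g)
for i in range(1,n):
    if s[i,4]>40: print('green',s[i],c[i],px2w(cm,[c[i]],.01).round(4))
E
```

```text
[0.4385588  0.02161908 0.19833748] 93.02364989460635
cell1_mid 0.61 [0.4363 0.0044] [0.4367 0.0041] [50.1 15.1] 103.5 [274. 196.  18.  38.]
cell1_mid 0.37 [ 0.6473 -0.1075] [ 0.6476 -0.1088] [39.8 37.6] 0.3 [429. 284.  29.  26.]
cell2_mid 0.42 [ 0.6473 -0.1079] [ 0.647  -0.1081] [44.1 35.6] 166.7 [429. 287.  34.  26.]
0.96 [0.5894 0.2062] [0.593  0.2044] [32.7 25.6] 5.2 [442.  15.  38.  28.] [  2.7 126.3]
green [290   0  20  18 189] [299.3968254    7.08465608] [[0.4522 0.2063 0.01  ]]
green [268 186  14  18 149] [274.97315436 194.94630872] [[0.437  0.0056 0.01  ]]
green [272 242  17  18 137] [279.3649635  250.74452555] [[ 0.446  -0.0661  0.01  ]]
green [495 310  24  27 317] [504.57728707 322.81072555] [[ 0.7701 -0.1628  0.01  ]]
```

View pics/w8.png

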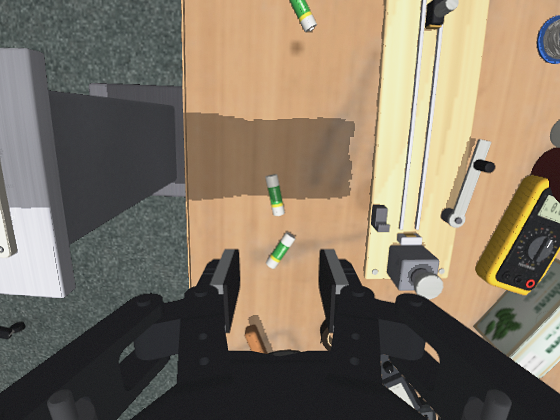

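The wrist view shows cell 2 at (274,195), cell 3 at (280,251) and cell 1 at (300,7), with the follower parked at (442,12). Picking cell 2 now.

Call:
drive_tool:
  rows:
    - {"dx":-0.34,"dy":-0.06,"dz":1,"wx":0,"wy":0,"wz":-1.5,"hand":40}
    - {"dx":-0.34,"dy":-0.06,"dz":2,"wx":0,"wy":0,"wz":-2.1,"hand":40}
    - {"dx":-0.34,"dy":-0.06,"dz":3,"wx":0,"wy":0,"wz":-2.1,"hand":40}
    - {"dx":-0.34,"dy":-0.06,"dz":3.8,"wx":0,"wy":0,"wz":-2.1,"hand":40}
    - {"dx":-0.34,"dy":-0.06,"dz":4.2,"wx":0,"wy":0,"wz":-2.1,"hand":40}
    - {"dx":-0.34,"dy":-0.06,"dz":4.33,"wx":0,"wy":0,"wz":-2.1,"hand":40}
    - {"dx":-0.34,"dy":-0.06,"dz":4.33,"wx":0,"wy":0,"wz":-2.1,"hand":40}
    - {"dx":-0.34,"dy":-0.06,"dz":4.33,"wx":0,"wy":0,"wz":-2.1,"hand":5}
    - {"dx":-0.34,"dy":-0.06,"dz":4.33,"wx":0,"wy":0,"wz":-2.1,"hand":5}
    - {"dx":-0.34,"dy":-0.06,"dz":4.33,"wx":0,"wy":0,"wz":-2.1,"hand":5}
    - {"dx":-0.34,"dy":-0.06,"dz":4.33,"wx":0,"wy":0,"wz":-2.1,"hand":5}
    - {"dx":-0.34,"dy":-0.06,"dz":4.33,"wx":0,"wy":0,"wz":-2.1,"hand":5}

```text
clock: 19.05
eef_pos: [0.4387, 0.0047, -0.0163]
tool_rot: [0.619, 0.785, 0.005, 0.003]
ft_force: [-0.2, 0.2, 7.0]
grip_width: 0.0083
grasp_force: 59.3
```

```bash
python3 - <<'E'
from h import *
print(bot.get_obs()['eef_pos'],yaw())
for y in (-83,-31,21): print(y,jw(0,y,.01),go(jw(0,y,.01),TH+90))
E
```

```text
[ 0.43872337  0.00469085 -0.01628234] 103.4517758072711
-83 [ 0.60092815 -0.00479224  0.01      ] (array([-0.938,  3.116, -0.495]), array([ 0.12, -0.03,  2.11]))
-31 [0.59827919 0.04714025 0.01      ] (array([ 0.084,  3.306, -0.491]), array([ 0.12, -0.03,  2.11]))
21 [0.59563023 0.09907273 0.01      ] (array([ 1.107,  3.496, -0.487]), array([ 0.12, -0.03,  2.11]))
```

The grip reads 8.3 mm with 7 N upward, which suggests the tips are wedged on the cell's upper half. I'll open, go lower and regrip.

Call:
drive_tool:
  rows:
    - {"dx":0,"dy":0,"dz":0,"wx":0,"wy":0,"wz":0,"hand":24}
    - {"dx":0,"dy":0,"dz":0,"wx":0,"wy":0,"wz":0,"hand":24}
    - {"dx":0,"dy":0,"dz":0,"wx":0,"wy":0,"wz":0,"hand":24}
    - {"dx":0,"dy":0,"dz":0.05,"wx":0,"wy":0,"wz":0,"hand":24}
    - {"dx":0,"dy":0,"dz":0.09,"wx":0,"wy":0,"wz":0,"hand":24}
    - {"dx":0,"dy":0,"dz":0.09,"wx":0,"wy":0,"wz":0,"hand":24}

```text
clock: 19.65
eef_pos: [0.4364, 0.0047, -0.023]
tool_rot: [0.619, 0.785, 0.003, 0.001]
ft_force: [-0.4, -0.3, -0.7]
grip_width: 0.0242
grasp_force: 0.0
```

Call:
drive_tool:
  rows:
    - {"dx":0,"dy":0,"dz":0,"wx":0,"wy":0,"wz":0,"hand":5}
    - {"dx":0,"dy":0,"dz":0,"wx":0,"wy":0,"wz":0,"hand":5}
    - {"dx":0,"dy":0,"dz":0,"wx":0,"wy":0,"wz":0,"hand":5}
    - {"dx":0,"dy":0,"dz":0,"wx":0,"wy":0,"wz":0,"hand":5}

```text
clock: 20.05
eef_pos: [0.4369, 0.0047, -0.0225]
tool_rot: [0.619, 0.785, 0.003, 0.001]
ft_force: [-0.2, -0.0, 0.2]
grip_width: 0.0092
grasp_force: 60.1
```

```bash
sed -i 's/^O=.*/O=np.array([.59625,.0781]); TH=3.06/' h.py; python3 - <<'E'
from h import *
print(bot.get_obs()['eef_pos'],yaw())
for y in (-82,-28,26): print(y,jw(0,y,.01),go(jw(0,y,.0),TH+90))
E
```

```text
[ 0.43694023  0.00466993 -0.02247514] 103.44878454103741
-82 [ 0.6006273  -0.00378308  0.01      ] (array([-0.925,  3.148, -0.431]), array([ 0.07, -0.04,  2.08]))
-28 [0.59774469 0.05013992 0.01      ] (array([ 0.138,  3.342, -0.427]), array([ 0.07, -0.04,  2.08]))
26 [0.59486208 0.10406293 0.01      ] (array([ 1.2  ,  3.537, -0.423]), array([ 0.07, -0.04,  2.08]))
```

Call:
drive_tool:
  rows:
    - {"dx":0,"dy":0,"dz":-0.5,"wx":0,"wy":0,"wz":0,"hand":5}
    - {"dx":0,"dy":0,"dz":-1.2,"wx":0,"wy":0,"wz":0,"hand":5}
    - {"dx":0,"dy":0,"dz":-1.6,"wx":0,"wy":0,"wz":0,"hand":5}
    - {"dx":-0.3,"dy":1,"dz":-1.6,"wx":0.07,"wy":0,"wz":1,"hand":5}
    - {"dx":-0.6,"dy":2,"dz":-1.6,"wx":0.07,"wy":0,"wz":2.08,"hand":5}
    - {"dx":-0.925,"dy":2.8,"dz":-1.6,"wx":0.07,"wy":-0.04,"wz":2.08,"hand":5}
    - {"dx":-0.925,"dy":3.15,"dz":-1.6,"wx":0.07,"wy":-0.04,"wz":2.08,"hand":5}
    - {"dx":-0.925,"dy":3.15,"dz":-1.6,"wx":0.07,"wy":-0.04,"wz":2.08,"hand":5}
    - {"dx":-0.925,"dy":3.15,"dz":-1.6,"wx":0.07,"wy":-0.04,"wz":2.08,"hand":5}

```text
clock: 20.95
eef_pos: [0.5992, -0.004, 0.0576]
tool_rot: [0.688, 0.726, -0.001, -0.001]
ft_force: [-0.8, 0.3, -0.2]
grip_width: 0.0093
grasp_force: 60.1
```

```bash
python3 - <<'E'
from h import *
o=bot.get_obs()
print(o['eef_pos'],yaw(),wj(o['eef_pos']),o['grip_width'],go(jw(0,-82,-.009),TH+90))
cm,im=snap('wrist')
cv2.imwrite('pics/w9.png',cv2.resize(im[120:350,170:400],None,fx=2.6,fy=2.6,interpolation=cv2.INTER_CUBIC)[...,::-1])
E
```

```text
[ 0.59924455 -0.00398565  0.05756349] 93.05803500904616 [ -1.4 -82.1] 0.009286004059389431 (array([0.003, 0.031, 1.331]), array([-0.03,  0.  , -0.  ]))
```

View pics/w9.png

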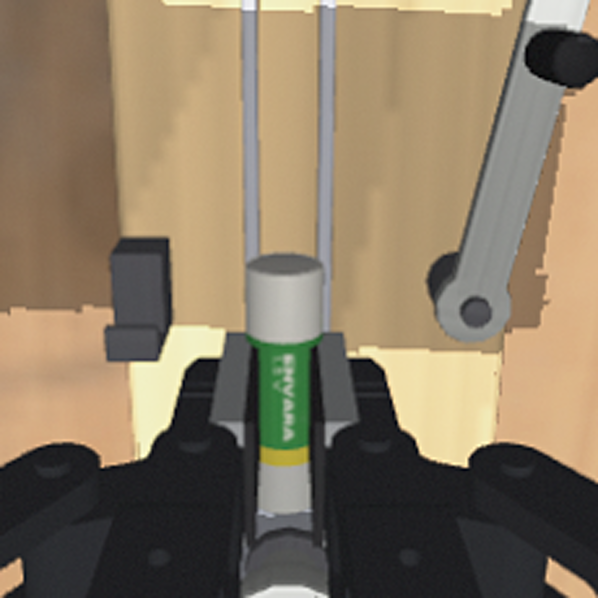

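Cell 2 is held level between the pads, at crop (285,380), and lined up with the rails. Lowering it.

Call:
drive_tool:
  rows:
    - {"dx":0,"dy":0.03,"dz":0.4,"wx":0,"wy":0,"wz":0,"hand":5}
    - {"dx":0,"dy":0.03,"dz":0.8,"wx":0,"wy":0,"wz":0,"hand":5}
    - {"dx":0,"dy":0.03,"dz":1.1,"wx":0,"wy":0,"wz":0,"hand":5}
    - {"dx":0,"dy":0.03,"dz":1.25,"wx":0,"wy":0,"wz":0,"hand":5}
    - {"dx":0,"dy":0.03,"dz":1.32,"wx":0,"wy":0,"wz":0,"hand":5}
    - {"dx":0,"dy":0.03,"dz":1.32,"wx":0,"wy":0,"wz":0,"hand":5}

```text
clock: 21.6
eef_pos: [0.6012, -0.0039, -0.007]
tool_rot: [0.688, 0.726, -0.0, 0.0]
ft_force: [0.7, 0.1, -0.3]
grip_width: 0.0093
grasp_force: 60.1
```

```bash
python3 - <<'E'
from h import *
o=bot.get_obs()
print(o['eef_pos'],wj(o['eef_pos']),o['ft_force'],o['grip_width'],go(jw(0,-82,-.009),TH+90))
E
```

```text
[ 0.6011883  -0.00394783 -0.00697279] [  0.6 -82.2] [ 0.67044879  0.07975453 -0.32581323] 0.009323224583224493 (array([ 0.004, -0.011,  0.041]), array([-0.,  0., -0.]))
```

Call:
drive_tool:
  rows:
    - {"dx":0,"dy":-0.01,"dz":0.02,"wx":0,"wy":0,"wz":0,"hand":5}
    - {"dx":0,"dy":-0.01,"dz":0.05,"wx":0,"wy":0,"wz":0,"hand":5}
    - {"dx":0,"dy":-0.01,"dz":0.06,"wx":0,"wy":0,"wz":0,"hand":5}
    - {"dx":0,"dy":-0.01,"dz":0.06,"wx":0,"wy":0,"wz":0,"hand":5}

```text
clock: 22.0
eef_pos: [0.6021, -0.004, -0.0077]
tool_rot: [0.688, 0.726, 0.001, 0.001]
ft_force: [-4.9, 0.4, 11.4]
grip_width: 0.0092
grasp_force: 67.5
```

```bash
python3 - <<'E'
from h import *
o=bot.get_obs()
print(o['eef_pos'],wj(o['eef_pos']),o['ft_force'],o['grip_width'])
E
```

```text
[ 0.60209914 -0.0039657  -0.00771772] [  1.5 -82.3] [-4.85258718  0.42046687 11.38937588] 0.009154791995589922
```

It touched at cell centre ≈ 22 mm, just inside the rail tops. I'll back up a hair to unload it and release. A round cell drops between the rails.

Call:
drive_tool:
  rows:
    - {"dx":0,"dy":0,"dz":-0.04,"wx":0,"wy":0,"wz":0,"hand":5}
    - {"dx":0,"dy":0,"dz":-0.04,"wx":0,"wy":0,"wz":0,"hand":5}
    - {"dx":0,"dy":0,"dz":-0.04,"wx":0,"wy":0,"wz":0,"hand":12}
    - {"dx":0,"dy":0,"dz":-0.04,"wx":0,"wy":0,"wz":0,"hand":17}
    - {"dx":0,"dy":0,"dz":-0.04,"wx":0,"wy":0,"wz":0,"hand":24}
    - {"dx":0,"dy":0,"dz":-0.04,"wx":0,"wy":0,"wz":0,"hand":24}
    - {"dx":0,"dy":0,"dz":-0.5,"wx":0,"wy":0,"wz":0,"hand":30}
    - {"dx":0,"dy":0,"dz":-1.2,"wx":0,"wy":0,"wz":0,"hand":30}
    - {"dx":-0.6,"dy":0,"dz":-2,"wx":0,"wy":0,"wz":0,"hand":30}
    - {"dx":-0.6,"dy":0,"dz":-2.2,"wx":0,"wy":0,"wz":0,"hand":30}
    - {"dx":-0.6,"dy":0,"dz":-2.2,"wx":0,"wy":0,"wz":0,"hand":30}

```text
clock: 23.1
eef_pos: [0.6038, -0.0345, 0.1011]
tool_rot: [0.689, 0.725, 0.001, 0.001]
ft_force: [0.4, -0.1, -0.2]
grip_width: 0.03
grasp_force: 0.0
```

```bash
cat >> h.py <<'E'
def white_ends(im,cm,yr,z=.024):
    pass
E
python3 - <<'E'
from h import *
o=bot.get_obs(); print(o['eef_pos'],wj(o['eef_pos']),yaw())
cm,im=snap('wrist','w10.png')
for r in region('wrist','cell1_mid',cm,.017): print(*r,wj(r[2]),r[4]-90-TH)
hsv=cv2.cvtColor(im,cv2.COLOR_RGB2HSV); g=cv2.inRange(hsv,(45,100,40),(85,255,255))
n,l,s,c=cv2.connectedComponentsWithStats(g)
for i in range(1,n):
    if s[i,4]>40:
        w=px2w(cm,[c[i]],.02)[0]; print('green',s[i],w.round(4),wj(w))
print(go([.446,-.066,.1],60))
E
```

```text
[ 0.60377429 -0.03447449  0.10106027] [   1.5 -112.8] 92.97340158795453
0.75 [ 0.6026 -0.0029] [ 0.6025 -0.004 ] [49.7 13.7] 93.3 [275. 171.  24.  57.] [  1.9 -82.3] 0.2399999999999971
green [270 156  17  26 342] [ 0.603  -0.0024  0.02  ] [  2.5 -80.7]
green [ 92 217  24  24 282] [ 0.4529 -0.0636  0.02  ] [-150.7 -133.9]
green [543 291  14  13  71] [ 0.8721 -0.1131  0.02  ] [ 265.2 -205.6]
green [413 343  10  11  52] [ 0.7513 -0.1747  0.02  ] [ 141.3 -260.8]
(array([-0.482, -3.14 , -0.034]), array([-0.04,  0.01,  6.61]))
```

The cell lies in the track, along it to within 0.3° and at y ≈ -82. Next is cell 3.

Call:
drive_tool:
  rows:
    - {"dx":0,"dy":-1,"dz":0,"wx":0,"wy":0,"wz":1.5,"hand":40}
    - {"dx":-0.2,"dy":-2,"dz":0,"wx":0,"wy":0,"wz":3,"hand":40}
    - {"dx":-0.48,"dy":-3.14,"dz":0,"wx":0,"wy":0,"wz":4.5,"hand":40}
    - {"dx":-0.48,"dy":-3.14,"dz":0,"wx":0,"wy":0,"wz":6.6,"hand":40}
    - {"dx":-0.48,"dy":-3.14,"dz":0,"wx":0,"wy":0,"wz":6.6,"hand":40}
    - {"dx":-0.48,"dy":-3.14,"dz":0,"wx":0,"wy":0,"wz":6.6,"hand":40}
    - {"dx":-0.48,"dy":-3.14,"dz":0,"wx":0,"wy":0,"wz":6.6,"hand":40}
    - {"dx":-0.48,"dy":-3.14,"dz":0,"wx":0,"wy":0,"wz":6.6,"hand":40}

```text
clock: 24.0
eef_pos: [0.4472, -0.0658, 0.0986]
tool_rot: [0.865, 0.501, -0.001, -0.0]
ft_force: [-0.9, -0.6, -1.3]
grip_width: 0.0398
grasp_force: 0.0
```

```bash
cat >> h.py <<'E'
def cell_look(near,z=.007):
    o=bot.get_obs(); cm,im=snap('wrist'); best=None
    for r in region('wrist','cell1_mid',cm,z):
        print(*r)
        if np.linalg.norm(r[2]-near)<.04 and best is None: best=r
    hsv=cv2.cvtColor(im,cv2.COLOR_RGB2HSV); g=cv2.inRange(hsv,(45,100,40),(85,255,255))
    n,l,s,c=cv2.connectedComponentsWithStats(g)
    for i in range(1,n):
        w=px2w(cm,[c[i]],z+.003)[0]
        if s[i,4]>40 and np.linalg.norm(w[:2]-near)<.04: print('green',s[i],w.round(4))
    print('tcp',o['eef_pos'].round(4),yaw())
    if best: print('go',go([*best[2],-.0225],best[4]))
E
python3 -c "
from h import *
cell_look([.446,-.066])"
```

```text
0.97 [ 0.6085 -0.0025] [ 0.6085 -0.0035] [53.6 17.6] 92.9 [418.  35.  51.  69.]
green [270 194  16  24 290] [ 0.4468 -0.0664  0.01  ]
tcp [ 0.4472 -0.0658  0.0986] 60.10278981525617
```

Call:
drive_tool:
  rows:
    - {"dx":0,"dy":0,"dz":0.9,"wx":0,"wy":0,"wz":0,"hand":40}
    - {"dx":0,"dy":0,"dz":1.7,"wx":0,"wy":0,"wz":0,"hand":40}
    - {"dx":0,"dy":0,"dz":2.2,"wx":0,"wy":0,"wz":0,"hand":40}
    - {"dx":0,"dy":0,"dz":2.4,"wx":0,"wy":0,"wz":0,"hand":30}
    - {"dx":0,"dy":0,"dz":2.4,"wx":0,"wy":0,"wz":0,"hand":20}
    - {"dx":0,"dy":0,"dz":2.4,"wx":0,"wy":0,"wz":0,"hand":5}
    - {"dx":0,"dy":0,"dz":2.4,"wx":0,"wy":0,"wz":0,"hand":5}
    - {"dx":0,"dy":0,"dz":2.4,"wx":0,"wy":0,"wz":0,"hand":5}
    - {"dx":0,"dy":0,"dz":2.4,"wx":0,"wy":0,"wz":0,"hand":5}
    - {"dx":0,"dy":0,"dz":2.4,"wx":0,"wy":0,"wz":0,"hand":5}

```text
clock: 25.1
eef_pos: [0.448, -0.0663, -0.02]
tool_rot: [0.866, 0.5, 0.001, 0.001]
ft_force: [0.1, -0.4, 1.5]
grip_width: 0.0088
grasp_force: 61.6
```

```bash
python3 -c "
from h import *
o=bot.get_obs(); print(o['eef_pos'],yaw(),o['ft_force'],o['grip_width']); print(go(jw(0,-28,.06),TH+90))"
```

```text
[ 0.44799659 -0.06633119 -0.01996971] 60.04523903264044 [ 0.12549031 -0.43698436  1.54287537] 0.008844730194429983
(array([ 3.514,  1.434, -1.596]), array([ 0.02,  0.  , -6.6 ]))
```

Call:
drive_tool:
  rows:
    - {"dx":0,"dy":0,"dz":-0.5,"wx":0,"wy":0,"wz":0,"hand":5}
    - {"dx":0,"dy":0,"dz":-1.2,"wx":0,"wy":0,"wz":0,"hand":5}
    - {"dx":0.5,"dy":0,"dz":-1.6,"wx":0,"wy":0,"wz":-1,"hand":5}
    - {"dx":1.3,"dy":0.4,"dz":-1.6,"wx":0,"wy":0,"wz":-2.5,"hand":5}
    - {"dx":2.2,"dy":0.8,"dz":-1.6,"wx":0,"wy":0,"wz":-4,"hand":5}
    - {"dx":3.1,"dy":1.2,"dz":-1.6,"wx":0,"wy":0,"wz":-5.5,"hand":5}
    - {"dx":3.51,"dy":1.43,"dz":-1.6,"wx":0,"wy":0,"wz":-6.6,"hand":5}
    - {"dx":3.51,"dy":1.43,"dz":-1.6,"wx":0,"wy":0,"wz":-6.6,"hand":5}
    - {"dx":3.51,"dy":1.43,"dz":-1.6,"wx":0,"wy":0,"wz":-6.6,"hand":5}
    - {"dx":3.51,"dy":1.43,"dz":-1.6,"wx":0,"wy":0,"wz":-6.6,"hand":5}

```text
clock: 26.1
eef_pos: [0.5957, 0.0495, 0.0591]
tool_rot: [0.689, 0.725, -0.001, -0.0]
ft_force: [-0.1, 0.2, 0.6]
grip_width: 0.0088
grasp_force: 61.5
```

```bash
python3 -c "
from h import *
o=bot.get_obs(); print(o['eef_pos'],yaw(),wj(o['eef_pos']),o['grip_width']); print(go(jw(0,-28,-.0075),TH+90))"
```

```text
[0.5957205  0.04950279 0.05908183] 92.9738984525595 [ -2.1 -28.5] 0.008792710480790457
(array([0.011, 0.043, 1.332]), array([-0.02,  0.01, -0.02]))
```

Call:
drive_tool:
  rows:
    - {"dx":0,"dy":0.03,"dz":0.4,"wx":0,"wy":0,"wz":0,"hand":5}
    - {"dx":0,"dy":0.03,"dz":0.8,"wx":0,"wy":0,"wz":0,"hand":5}
    - {"dx":0,"dy":0.03,"dz":1.1,"wx":0,"wy":0,"wz":0,"hand":5}
    - {"dx":0,"dy":0.03,"dz":1.25,"wx":0,"wy":0,"wz":0,"hand":5}
    - {"dx":0,"dy":0.03,"dz":1.31,"wx":0,"wy":0,"wz":0,"hand":5}
    - {"dx":0,"dy":0.03,"dz":1.31,"wx":0,"wy":0,"wz":0,"hand":5}

```text
clock: 26.7
eef_pos: [0.5983, 0.0498, -0.0058]
tool_rot: [0.688, 0.725, -0.0, 0.0]
ft_force: [-0.6, 0.7, -0.0]
grip_width: 0.0086
grasp_force: 61.5
```

```bash
python3 -c "
from h import *
o=bot.get_obs(); print(o['eef_pos'],o['ft_force'],wj(o['eef_pos']),o['grip_width']); print(go(jw(0,-28,-.0075),TH+90))"
```

```text
[ 0.59828836  0.04979545 -0.00583775] [-0.64647952  0.65124543 -0.02893537] [  0.5 -28.4] 0.008567710840544083
(array([ 0.007, -0.01 ,  0.033]), array([ 0.  ,  0.  , -0.01]))
```

Lower it 1.5 mm more with -0.5 mm in x, release, and rise towards cell 1.

Call:
drive_tool:
  rows:
    - {"dx":0,"dy":-0.01,"dz":0.02,"wx":0,"wy":0,"wz":0,"hand":5}
    - {"dx":0,"dy":-0.01,"dz":0.03,"wx":0,"wy":0,"wz":0,"hand":5}
    - {"dx":0,"dy":-0.01,"dz":0.03,"wx":0,"wy":0,"wz":0,"hand":12}
    - {"dx":0,"dy":-0.01,"dz":0.03,"wx":0,"wy":0,"wz":0,"hand":17}
    - {"dx":0,"dy":-0.01,"dz":0.03,"wx":0,"wy":0,"wz":0,"hand":24}
    - {"dx":0,"dy":-0.01,"dz":0.03,"wx":0,"wy":0,"wz":0,"hand":24}
    - {"dx":0,"dy":0,"dz":-0.5,"wx":0,"wy":0,"wz":0,"hand":30}
    - {"dx":0,"dy":0,"dz":-1.2,"wx":0,"wy":0,"wz":0,"hand":30}
    - {"dx":-0.6,"dy":0,"dz":-2,"wx":0,"wy":0,"wz":0,"hand":30}
    - {"dx":-0.6,"dy":0,"dz":-2.2,"wx":0,"wy":0,"wz":0,"hand":30}
    - {"dx":-0.6,"dy":0,"dz":-2.2,"wx":0,"wy":0,"wz":0,"hand":30}

```text
clock: 27.8
eef_pos: [0.602, 0.0199, 0.1065]
tool_rot: [0.688, 0.725, 0.002, 0.002]
ft_force: [-0.0, 0.5, -0.7]
grip_width: 0.0301
grasp_force: 0.0
```

```bash
python3 - <<'E'
from h import *
o=bot.get_obs(); print(o['eef_pos'],wj(o['eef_pos']),yaw())
cm,im=snap('wrist','w11.png')
for r in region('wrist','cell1_mid',cm,.017): print(*r,wj(r[2]),r[4]-90-TH)
hsv=cv2.cvtColor(im,cv2.COLOR_RGB2HSV); g=cv2.inRange(hsv,(45,100,40),(85,255,255))
n,l,s,c=cv2.connectedComponentsWithStats(g)
for i in range(1,n):
    if s[i,4]>40:
        w=px2w(cm,[c[i]],.02)[0]; print('green',s[i],w.round(4),wj(w))
print(go([.4524,.2070,.1],118))
E
```

```text
[0.60201489 0.01991878 0.10648706] [  2.7 -58.4] 92.97660105053806
0.7 [ 0.6029 -0.0035] [ 0.6032 -0.0045] [52.2 14.1] 92.4 [277. 229.  22.  52.] [  2.5 -82.9] -0.6599999999999944
green [268 158  16  26 331] [0.5991 0.0492 0.02  ] [  1.3 -29. ]
green [270 219  15  24 272] [ 0.6031 -0.0035  0.02  ] [  2.5 -81.9]
green [519 345  13  11  54] [ 0.871  -0.1264  0.02  ] [ 263.4 -218.8]
(array([ 3.88 , -2.736,  0.061]), array([-0.02, -0.  , -4.99]))
```

Call:
drive_tool:
  rows:
    - {"dx":1,"dy":-0.7,"dz":0,"wx":0,"wy":0,"wz":-1,"hand":40}
    - {"dx":2,"dy":-1.4,"dz":0,"wx":0,"wy":0,"wz":-2.5,"hand":40}
    - {"dx":3,"dy":-2.1,"dz":0,"wx":0,"wy":0,"wz":-4,"hand":40}
    - {"dx":3.88,"dy":-2.74,"dz":0,"wx":0,"wy":0,"wz":-5,"hand":40}
    - {"dx":3.88,"dy":-2.74,"dz":0,"wx":0,"wy":0,"wz":-5,"hand":40}
    - {"dx":3.88,"dy":-2.74,"dz":0,"wx":0,"wy":0,"wz":-5,"hand":40}
    - {"dx":3.88,"dy":-2.74,"dz":0,"wx":0,"wy":0,"wz":-5,"hand":40}
    - {"dx":3.88,"dy":-2.74,"dz":0,"wx":0,"wy":0,"wz":-5,"hand":40}

```text
clock: 28.7
eef_pos: [0.4528, 0.2062, 0.1027]
tool_rot: [0.515, 0.857, -0.001, -0.0]
ft_force: [0.2, -0.0, -0.3]
grip_width: 0.0398
grasp_force: 0.0
```

```bash
python3 -c "
from h import *
cell_look([.4524,.2075])"
```

```text
green [271 188  17  25 296] [0.4528 0.208  0.01  ]
tcp [0.4528 0.2062 0.1027] 117.94711954410872
```

Call:
drive_tool:
  rows:
    - {"dx":0.02,"dy":0,"dz":0.9,"wx":0,"wy":0,"wz":0,"hand":40}
    - {"dx":0.02,"dy":0,"dz":1.7,"wx":0,"wy":0,"wz":0,"hand":40}
    - {"dx":0.02,"dy":0,"dz":2.25,"wx":0,"wy":0,"wz":0,"hand":40}
    - {"dx":0.02,"dy":0,"dz":2.47,"wx":0,"wy":0,"wz":0,"hand":30}
    - {"dx":0.02,"dy":0,"dz":2.47,"wx":0,"wy":0,"wz":0,"hand":20}
    - {"dx":0.02,"dy":0,"dz":2.47,"wx":0,"wy":0,"wz":0,"hand":5}
    - {"dx":0.02,"dy":0,"dz":2.47,"wx":0,"wy":0,"wz":0,"hand":5}
    - {"dx":0.02,"dy":0,"dz":2.47,"wx":0,"wy":0,"wz":0,"hand":5}
    - {"dx":0.02,"dy":0,"dz":2.47,"wx":0,"wy":0,"wz":0,"hand":5}
    - {"dx":0.02,"dy":0,"dz":2.47,"wx":0,"wy":0,"wz":0,"hand":5}

```text
clock: 29.8
eef_pos: [0.4529, 0.2078, -0.019]
tool_rot: [0.515, 0.857, 0.0, 0.001]
ft_force: [-0.3, 0.4, -0.3]
grip_width: 0.0086
grasp_force: 61.0
```

```bash
python3 -c "
from h import *
o=bot.get_obs(); print(o['eef_pos'],yaw(),o['ft_force'],o['grip_width']); print(go(jw(0,27,.06),TH+90))"
```

```text
[ 0.45293806  0.20782119 -0.01904703] 118.05642014691152 [-0.34367951  0.41802547 -0.33508046] 0.008634398590326782
(array([-3.149,  1.539, -1.578]), array([0.01, 0.  , 5.  ]))
```

Call:
drive_tool:
  rows:
    - {"dx":0,"dy":0,"dz":-0.5,"wx":0,"wy":0,"wz":0,"hand":5}
    - {"dx":0,"dy":0,"dz":-1.2,"wx":0,"wy":0,"wz":0,"hand":5}
    - {"dx":-0.5,"dy":0.1,"dz":-1.58,"wx":0,"wy":0,"wz":1,"hand":5}
    - {"dx":-1.3,"dy":0.4,"dz":-1.58,"wx":0,"wy":0,"wz":2.5,"hand":5}
    - {"dx":-2.2,"dy":0.9,"dz":-1.58,"wx":0,"wy":0,"wz":4,"hand":5}
    - {"dx":-3.15,"dy":1.55,"dz":-1.58,"wx":0,"wy":0,"wz":5,"hand":5}
    - {"dx":-3.15,"dy":1.55,"dz":-1.58,"wx":0,"wy":0,"wz":5,"hand":5}
    - {"dx":-3.15,"dy":1.55,"dz":-1.58,"wx":0,"wy":0,"wz":5,"hand":5}
    - {"dx":-3.15,"dy":1.55,"dz":-1.58,"wx":0,"wy":0,"wz":5,"hand":5}
    - {"dx":-3.15,"dy":1.55,"dz":-1.58,"wx":0,"wy":0,"wz":5,"hand":5}

```text
clock: 30.8
eef_pos: [0.5933, 0.106, 0.0592]
tool_rot: [0.687, 0.726, -0.001, -0.0]
ft_force: [0.0, -0.2, 0.2]
grip_width: 0.0088
grasp_force: 61.1
```

```bash
python3 -c "
from h import *
o=bot.get_obs(); print(o['eef_pos'],yaw(),wj(o['eef_pos']),o['grip_width']); print(go(jw(0,27,-.0065),TH+90))"
```

```text
[0.59326739 0.10597548 0.05923673] 93.16118443913743 [-1.5 28. ] 0.008826883513653341
(array([-0.02 ,  0.032,  1.315]), array([-0.02,  0.  ,  0.02]))
```

Call:
drive_tool:
  rows:
    - {"dx":0,"dy":0.01,"dz":0.4,"wx":0,"wy":0,"wz":0,"hand":5}
    - {"dx":0,"dy":0.01,"dz":0.8,"wx":0,"wy":0,"wz":0,"hand":5}
    - {"dx":0,"dy":0.01,"dz":1.1,"wx":0,"wy":0,"wz":0,"hand":5}
    - {"dx":0,"dy":0.01,"dz":1.28,"wx":0,"wy":0,"wz":0,"hand":5}
    - {"dx":0,"dy":0.01,"dz":1.34,"wx":0,"wy":0,"wz":0,"hand":5}
    - {"dx":0,"dy":0.01,"dz":1.34,"wx":0,"wy":0,"wz":0,"hand":5}

```text
clock: 31.4
eef_pos: [0.5948, 0.1057, -0.007]
tool_rot: [0.688, 0.726, -0.0, 0.0]
ft_force: [0.1, 0.1, 0.1]
grip_width: 0.0089
grasp_force: 61.1
```

```bash
python3 -c "
from h import *
o=bot.get_obs(); print(o['eef_pos'],o['ft_force'],wj(o['eef_pos']),o['grip_width'])"
```

```text
[ 0.59477073  0.1057295  -0.00703007] [0.051413   0.06988618 0.07335079] [-0.  27.7] 0.008860550397579943
```

x is spot on. Release and rise, then look at the row.

Call:
drive_tool:
  rows:
    - {"dx":0,"dy":0,"dz":0,"wx":0,"wy":0,"wz":0,"hand":12}
    - {"dx":0,"dy":0,"dz":0,"wx":0,"wy":0,"wz":0,"hand":17}
    - {"dx":0,"dy":0,"dz":0,"wx":0,"wy":0,"wz":0,"hand":24}
    - {"dx":0,"dy":0,"dz":0,"wx":0,"wy":0,"wz":0,"hand":24}
    - {"dx":0,"dy":0,"dz":-0.5,"wx":0,"wy":0,"wz":0,"hand":30}
    - {"dx":0,"dy":0,"dz":-1.2,"wx":0,"wy":0,"wz":0,"hand":30}
    - {"dx":0,"dy":0,"dz":-2.0,"wx":0,"wy":0,"wz":0,"hand":30}
    - {"dx":-0.5,"dy":0,"dz":-3,"wx":0,"wy":0,"wz":0,"hand":30}
    - {"dx":-1.0,"dy":0,"dz":-3.2,"wx":0,"wy":0,"wz":0,"hand":30}
    - {"dx":-1.0,"dy":0,"dz":-3.2,"wx":0,"wy":0,"wz":0,"hand":30}

```text
clock: 32.4
eef_pos: [0.6008, 0.0526, 0.1567]
tool_rot: [0.689, 0.724, 0.003, 0.003]
ft_force: [0.1, -0.3, -0.4]
grip_width: 0.0298
grasp_force: 0.0
```

```bash
python3 - <<'E'
from h import *
o=bot.get_obs(); print(o['eef_pos'],wj(o['eef_pos']),yaw())
cm,im=snap('wrist')
cv2.imwrite('pics/w12.png',cv2.resize(im[40:300,150:420],None,fx=2.3,fy=2.3,interpolation=cv2.INTER_CUBIC)[...,::-1])
for t,z in (('cell1_mid',.017),('follower_knob',.029),('latch_knob',.03)):
    for r in region('wrist',t,cm,z): print(t,*r,wj(r[2]))
hsv=cv2.cvtColor(im,cv2.COLOR_RGB2HSV); g=cv2.inRange(hsv,(45,100,40),(85,255,255))
n,l,s,c=cv2.connectedComponentsWithStats(g)
for i in range(1,n):
    if s[i,4]>40:
        w=px2w(cm,[c[i]],.02)[0]; print('green',s[i],w.round(4),wj(w))
E
```

```text
[0.60083874 0.05256395 0.15674242] [  3.2 -25.7] 92.84179315305911
cell1_mid 0.66 [ 0.6027 -0.0035] [ 0.6028 -0.0043] [50. 13.] 93.0 [276. 242.  17.  42.] [  2.1 -82.6]
follower_knob 0.7 [0.5901 0.2058] [0.5903 0.206 ] [29.2 12. ] 92.3 [272.  20.  16.  36.] [  0.9 128. ]
latch_knob 0.78 [0.6569 0.0405] [0.6579 0.0369] [95.5 20.3] 80.4 [333. 209.  35.  92.] [ 59.4 -44.4]
latch_knob 0.43 [0.6026 0.0017] [0.6027 0.0011] [50.1 12.5] 92.4 [275. 243.  17.  42.] [  2.3 -77.2]
green [268 124  14  23 244] [0.5963 0.1083 0.02  ] [ 1.6 30.1]
green [269 184  13  21 204] [0.5991 0.0491 0.02  ] [  1.3 -29.1]
green [270 233  13  19 171] [ 0.6032 -0.0033  0.02  ] [  2.6 -81.7]
```

View pics/w12.png

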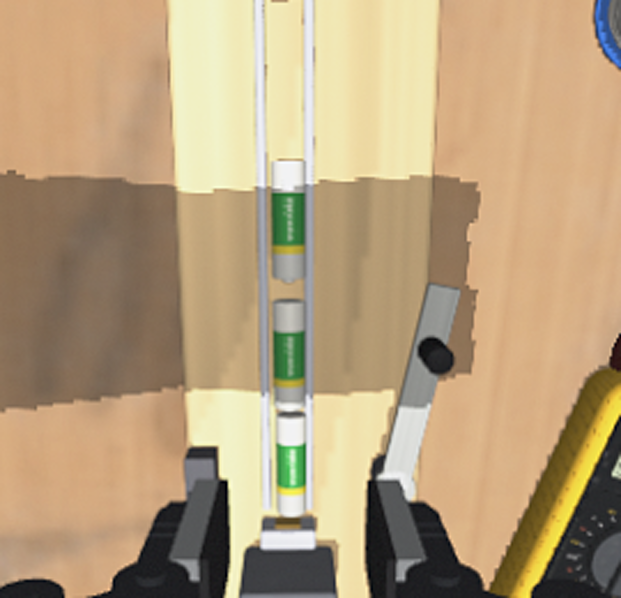

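All three cells lie end to end in the track at crop (288,220), (289,350) and (291,465), with the follower parked beyond them. Now the follower.

```bash
python3 -c "
from h import *
print(go(jw(-0.5,132.6,.08),TH+90))"
```

```text
(array([ 3.103, -0.   ,  1.419]), array([-0.03,  0.  ,  0.  ]))
```

Call:
drive_tool:
  rows:
    - {"dx":1,"dy":0,"dz":0,"wx":0,"wy":0,"wz":0,"hand":40}
    - {"dx":2,"dy":0,"dz":0,"wx":0,"wy":0,"wz":0,"hand":40}
    - {"dx":3.1,"dy":0,"dz":0.5,"wx":0,"wy":0,"wz":0,"hand":40}
    - {"dx":3.1,"dy":0,"dz":1.4,"wx":0,"wy":0,"wz":0,"hand":40}
    - {"dx":3.1,"dy":0,"dz":1.42,"wx":0,"wy":0,"wz":0,"hand":40}
    - {"dx":3.1,"dy":0,"dz":1.42,"wx":0,"wy":0,"wz":0,"hand":40}
    - {"dx":3.1,"dy":0,"dz":1.42,"wx":0,"wy":0,"wz":0,"hand":40}

```text
clock: 33.3
eef_pos: [0.5908, 0.2097, 0.0827]
tool_rot: [0.688, 0.725, 0.001, 0.001]
ft_force: [0.3, 0.1, 0.4]
grip_width: 0.04
grasp_force: 0.0
```

```bash
python3 -c "
from h import *
o=bot.get_obs(); print(o['eef_pos'],wj(o['eef_pos'])); print(go(jw(0,132.6,.011),TH+90))
cm,im=snap('wrist')
for r in region('wrist','follower_knob',cm,.029): print(*r,wj(r[2]))"
```

```text
[0.59083365 0.20966879 0.0826977 ] [  1.6 131.7]
(array([ 0.019, -0.035,  1.434]), array([ 0.02,  0.  , -0.01]))
0.87 [0.5899 0.2073] [0.59  0.207] [31.2 13.7] 92.4 [276. 219.  25.  36.] [  0.6 129. ]
```

Down, pinch, and push back gently. I'll ride it down to just short of the row.

Call:
drive_tool:
  rows:
    - {"dx":0,"dy":-0.04,"dz":0.5,"wx":0,"wy":0,"wz":0,"hand":40}
    - {"dx":0,"dy":-0.04,"dz":1.0,"wx":0,"wy":0,"wz":0,"hand":40}
    - {"dx":0,"dy":-0.04,"dz":1.43,"wx":0,"wy":0,"wz":0,"hand":40}
    - {"dx":0,"dy":-0.04,"dz":1.43,"wx":0,"wy":0,"wz":0,"hand":40}
    - {"dx":0,"dy":-0.04,"dz":1.43,"wx":0,"wy":0,"wz":0,"hand":5}
    - {"dx":0,"dy":-0.04,"dz":1.43,"wx":0,"wy":0,"wz":0,"hand":5}
    - {"dx":0,"dy":-0.04,"dz":1.43,"wx":0,"wy":0,"wz":0,"hand":5}
    - {"dx":0,"dy":-0.04,"dz":1.43,"wx":0,"wy":0,"wz":0,"hand":5}
    - {"dx":0,"dy":-0.04,"dz":1.43,"wx":0,"wy":0,"wz":0,"hand":5}

```text
clock: 34.3
eef_pos: [0.589, 0.2099, 0.0124]
tool_rot: [0.688, 0.726, 0.001, 0.001]
ft_force: [-1.5, -0.2, 6.9]
grip_width: 0.0101
grasp_force: 58.7
```

```bash
python3 -c "
from h import *
o=bot.get_obs(); print(o['eef_pos'],wj(o['eef_pos']),o['ft_force']); print(go(jw(0,54,.011),TH+90))"
```

```text
[0.58901687 0.2099106  0.01241373] [ -0.2 132. ] [-1.53305122 -0.19498878  6.90351956]
(array([-1.56 ,  0.004,  0.028]), array([ 0.04, -0.  , -0.  ]))
```

Call:
drive_tool:
  rows:
    - {"dx":-0.1,"dy":0,"dz":0,"wx":0,"wy":0,"wz":0,"hand":5}
    - {"dx":-0.2,"dy":0,"dz":0,"wx":0,"wy":0,"wz":0,"hand":5}
    - {"dx":-0.3,"dy":0,"dz":0,"wx":0,"wy":0,"wz":0,"hand":5}
    - {"dx":-0.4,"dy":0,"dz":0,"wx":0,"wy":0,"wz":0,"hand":5}
    - {"dx":-0.55,"dy":0,"dz":0,"wx":0,"wy":0,"wz":0,"hand":5}
    - {"dx":-0.7,"dy":0,"dz":0,"wx":0,"wy":0,"wz":0,"hand":5}
    - {"dx":-0.85,"dy":0,"dz":0,"wx":0,"wy":0,"wz":0,"hand":5}
    - {"dx":-1.0,"dy":0,"dz":0,"wx":0,"wy":0,"wz":0,"hand":5}
    - {"dx":-1.15,"dy":0,"dz":0,"wx":0,"wy":0,"wz":0,"hand":5}
    - {"dx":-1.25,"dy":0,"dz":0,"wx":0,"wy":0,"wz":0,"hand":5}
    - {"dx":-1.32,"dy":0,"dz":0,"wx":0,"wy":0,"wz":0,"hand":5}
    - {"dx":-1.38,"dy":0,"dz":0,"wx":0,"wy":0,"wz":0,"hand":5}
    - {"dx":-1.43,"dy":0,"dz":0,"wx":0,"wy":0,"wz":0,"hand":5}
    - {"dx":-1.47,"dy":0,"dz":0,"wx":0,"wy":0,"wz":0,"hand":5}
    - {"dx":-1.5,"dy":0,"dz":0,"wx":0,"wy":0,"wz":0,"hand":5}
    - {"dx":-1.5,"dy":0,"dz":0,"wx":0,"wy":0,"wz":0,"hand":5}

```text
clock: 35.9
eef_pos: [0.5931, 0.1337, 0.0123]
tool_rot: [0.688, 0.725, 0.0, 0.002]
ft_force: [-3.1, -3.1, 6.4]
grip_width: 0.0102
grasp_force: 60.4
```

```bash
python3 -c "
from h import *
o=bot.get_obs(); print(o['eef_pos'],wj(o['eef_pos']),o['ft_force'])
cm,im=snap('wrist')
for r in region('wrist','follower_knob',cm,.029): print(*r,wj(r[2]))"
```

```text
[0.59311987 0.13370531 0.01229986] [-0.2 55.7] [-3.08183313 -3.06523524  6.37977135]
0.68 [0.5941 0.1299] [0.594 0.129] [38.3 12.7] 92.9 [277. 263.  24.  61.] [ 0.5 50.9]
```

The spring is still pulling, so this is short of the closed row. Release, rise, and look.

Call:
drive_tool:
  rows:
    - {"dx":-0.04,"dy":0,"dz":0,"wx":0,"wy":0,"wz":0,"hand":5}
    - {"dx":-0.04,"dy":0,"dz":0,"wx":0,"wy":0,"wz":0,"hand":40}
    - {"dx":-0.04,"dy":0,"dz":0,"wx":0,"wy":0,"wz":0,"hand":40}
    - {"dx":-0.04,"dy":0,"dz":0,"wx":0,"wy":0,"wz":0,"hand":40}
    - {"dx":-0.04,"dy":0,"dz":-0.6,"wx":0,"wy":0,"wz":0,"hand":40}
    - {"dx":-0.04,"dy":0,"dz":-1.3,"wx":0,"wy":0,"wz":0,"hand":40}
    - {"dx":-0.5,"dy":0,"dz":-2,"wx":0,"wy":0,"wz":0,"hand":30}
    - {"dx":-1.2,"dy":0,"dz":-2.7,"wx":0,"wy":0,"wz":0,"hand":30}
    - {"dx":-1.6,"dy":0,"dz":-2.9,"wx":0,"wy":0,"wz":0,"hand":30}
    - {"dx":-1.6,"dy":0,"dz":-2.9,"wx":0,"wy":0,"wz":0,"hand":30}
    - {"dx":-1.6,"dy":0,"dz":-2.9,"wx":0,"wy":0,"wz":0,"hand":30}

```text
clock: 37.1
eef_pos: [0.5962, 0.0551, 0.1547]
tool_rot: [0.688, 0.725, 0.0, 0.0]
ft_force: [-0.4, -0.7, 0.2]
grip_width: 0.0298
grasp_force: 0.0
```

```bash
cat > look.py <<'E'
from h import *
o=bot.get_obs(); print(o['eef_pos'],wj(o['eef_pos']),yaw())
cm,im=snap('wrist','last.png')
for t,z in (('cell1_mid',.017),('follower_knob',.029),('latch_knob',.03)):
    for r in region('wrist',t,cm,z): print(t,*r,wj(r[2]))
hsv=cv2.cvtColor(im,cv2.COLOR_RGB2HSV); g=cv2.inRange(hsv,(45,100,40),(85,255,255))
n,l,s,c=cv2.connectedComponentsWithStats(g)
for i in range(1,n):
    if s[i,4]>40:
        w=px2w(cm,[c[i]],.02)[0]; print('green',s[i],w.round(4),wj(w))
b=cv2.inRange(hsv,(0,0,0),(180,255,45)); n,l,s,c=cv2.connectedComponentsWithStats(b)
for i in range(1,n):
    w=wj(px2w(cm,[c[i]],.053)[0])
    if 30<s[i,4]<1500 and abs(w[0])<90 and -130<w[1]<90: print('dark',s[i],w)
E
python3 look.py
```

```text
[0.59615058 0.05511213 0.15473847] [ -1.3 -22.9] 93.00597848901783
cell1_mid 0.69 [ 0.6036 -0.0134] [ 0.6038 -0.0137] [47.2 14.3] 93.0 [282. 254.  16.  38.] [  2.6 -92.1]
cell1_mid 0.32 [0.5945 0.1212] [0.5949 0.1211] [24.3 13.5] 92.7 [279. 123.  16.  24.] [ 0.9 43. ]
cell1_mid 0.18 [0.5974 0.0853] [0.5977 0.0848] [48.6 13.7] 92.8 [282. 163.  15.  45.] [1.8 6.6]
latch_knob 0.67 [0.6573 0.0411] [0.6589 0.0379] [93.6 20.2] 81.6 [339. 213.  34.  91.] [ 60.4 -43.5]
latch_knob 0.55 [0.6037 0.096 ] [0.6121 0.049 ] [351.9 118.8] 92.8 [289. 176. 130. 351.] [ 14.3 -29.9]
green [275 150  13  22 222] [0.5975 0.0862 0.02  ] [1.7 8. ]
green [275 198  13  21 217] [0.6003 0.0377 0.02  ] [  1.9 -40.5]
green [276 243  12  19 174] [ 0.6034 -0.0109  0.02  ] [  2.4 -89.2]
dark [274 129  13   7  61] [ 0.7 36.4]
dark [338 191  16  16 173] [ 60.1 -21.2]
dark [237 249  13  77 523] [ -35. -107.]
dark [309 249  13  77 498] [  34.5 -106.4]
```

The row has closed up, with cells contiguous at about -92, -42 and 8. For the latch I'll push the knob from behind with closed fingers, which stays clear of the pin. Computing the arc.

```bash
python3 -c "
from h import *
print(go(jw(88,-27,.09),TH+90))
P=np.array([48.5,-88])
S=np.array([88,-27])
for a in (1.76,1.6,1.4,1.2,1.0,.8,.6,.4,.3,.2,.1,0):
    k=P+66*np.array([-np.cos(a),np.sin(a)]); t=k+19*np.array([np.sin(a),np.cos(a)])
    print(a,k.round(1),t.round(1),((t-S)/50).round(2)[::-1])
"
```

```text
(array([-0.105,  1.806,  1.265]), array([-0.03,  0.  ,  0.02]))
1.76 [ 60.9 -23.2] [ 79.6 -26.8] [ 0.   -0.17]
1.6 [ 50.4 -22. ] [ 69.4 -22.6] [ 0.09 -0.37]
1.4 [ 37.3 -23. ] [ 56.  -19.7] [ 0.15 -0.64]
1.2 [ 24.6 -26.5] [ 42.3 -19.6] [ 0.15 -0.91]
1.0 [ 12.8 -32.5] [ 28.8 -22.2] [ 0.1  -1.18]
0.8 [  2.5 -40.7] [ 16.1 -27.4] [-0.01 -1.44]
0.6 [ -6.  -50.7] [  4.8 -35.1] [-0.16 -1.66]
0.4 [-12.3 -62.3] [ -4.9 -44.8] [-0.36 -1.86]
0.3 [-14.6 -68.5] [ -8.9 -50.3] [-0.47 -1.94]
0.2 [-16.2 -74.9] [-12.4 -56.3] [-0.59 -2.01]
0.1 [-17.2 -81.4] [-15.3 -62.5] [-0.71 -2.07]
0 [-17.5 -88. ] [-17.5 -69. ] [-0.84 -2.11]
```

Call:
drive_tool:
  rows:
    - {"dx":-0.1,"dy":0.7,"dz":0,"wx":0,"wy":0,"wz":0,"hand":0}
    - {"dx":-0.1,"dy":1.4,"dz":0,"wx":0,"wy":0,"wz":0,"hand":0}
    - {"dx":-0.1,"dy":1.81,"dz":0.5,"wx":0,"wy":0,"wz":0,"hand":0}
    - {"dx":-0.1,"dy":1.81,"dz":1.26,"wx":0,"wy":0,"wz":0,"hand":0}
    - {"dx":-0.1,"dy":1.81,"dz":1.26,"wx":0,"wy":0,"wz":0,"hand":0}
    - {"dx":-0.1,"dy":1.81,"dz":1.26,"wx":0,"wy":0,"wz":0,"hand":0}
    - {"dx":-0.1,"dy":1.81,"dz":1.26,"wx":0,"wy":0,"wz":0,"hand":0}

```text
clock: 38.0
eef_pos: [0.6876, 0.0554, 0.094]
tool_rot: [0.688, 0.726, 0.001, 0.001]
ft_force: [0.1, 0.1, -0.0]
grip_width: -0.0006
grasp_force: 0.0
```

```bash
python3 -c "
from h import *
o=bot.get_obs(); print(o['eef_pos'],wj(o['eef_pos'])); print(go(jw(88,-27,.014),TH+90))"; python3 look.py | grep -E "latch|dark"
```

```text
[0.68760341 0.05540001 0.09396392] [ 90.  -27.5]
(array([ 0.011, -0.045,  1.599]), array([0.03, 0.  , 0.  ]))
latch_knob 0.73 [0.6557 0.0353] [0.6544 0.0337] [103.  19.] 84.0 [239. 233.  37. 119.] [ 55.7 -47.4]
dark [147 103  25  33 385] [14.8 42.5]
dark [230 203  18  21 276] [ 62.7 -20.9]
dark [138 258   7  31  49] [-13.7 -69.5]
dark [250 258  14  14 153] [ 74.9 -61.1]
```

Call:
drive_tool:
  rows:
    - {"dx":0,"dy":0,"dz":0.5,"wx":0,"wy":0,"wz":0,"hand":0}
    - {"dx":0,"dy":-0.02,"dz":1.0,"wx":0,"wy":0,"wz":0,"hand":0}
    - {"dx":0,"dy":-0.02,"dz":1.45,"wx":0,"wy":0,"wz":0,"hand":0}
    - {"dx":0,"dy":-0.02,"dz":1.6,"wx":0,"wy":0,"wz":0,"hand":0}
    - {"dx":0,"dy":-0.02,"dz":1.6,"wx":0,"wy":0,"wz":0,"hand":0}

```text
clock: 38.7
eef_pos: [0.685, 0.0546, 0.0113]
tool_rot: [0.688, 0.726, -0.001, -0.0]
ft_force: [-0.1, 0.2, -0.2]
grip_width: 0.0002
grasp_force: 0.0
```

```bash
python3 -c "
from h import *
o=bot.get_obs(); print(o['eef_pos'],wj(o['eef_pos']),o['ft_force'])"
```

```text
[0.68503004 0.05463794 0.01131076] [ 87.4 -28.2] [-0.05241769  0.17108912 -0.20266724]
```

Call:
drive_tool:
  rows:
    - {"dx":0.03,"dy":-0.15,"dz":-0.06,"wx":0,"wy":0,"wz":0,"hand":0}
    - {"dx":0.11,"dy":-0.35,"dz":-0.06,"wx":0,"wy":0,"wz":0,"hand":0}
    - {"dx":0.17,"dy":-0.62,"dz":-0.06,"wx":0,"wy":0,"wz":0,"hand":0}
    - {"dx":0.17,"dy":-0.9,"dz":-0.06,"wx":0,"wy":0,"wz":0,"hand":0}
    - {"dx":0.12,"dy":-1.17,"dz":-0.06,"wx":0,"wy":0,"wz":0,"hand":0}
    - {"dx":0.01,"dy":-1.42,"dz":-0.06,"wx":0,"wy":0,"wz":0,"hand":0}
    - {"dx":-0.14,"dy":-1.63,"dz":-0.06,"wx":0,"wy":0,"wz":0,"hand":0}
    - {"dx":-0.34,"dy":-1.79,"dz":-0.06,"wx":0,"wy":0,"wz":0,"hand":0}
    - {"dx":-0.45,"dy":-1.84,"dz":-0.06,"wx":0,"wy":0,"wz":0,"hand":0}
    - {"dx":-0.57,"dy":-1.9,"dz":-0.06,"wx":0,"wy":0,"wz":0,"hand":0}
    - {"dx":-0.69,"dy":-1.95,"dz":-0.06,"wx":0,"wy":0,"wz":0,"hand":0}
    - {"dx":-0.82,"dy":-1.97,"dz":-0.06,"wx":0,"wy":0,"wz":0,"hand":0}
    - {"dx":-0.82,"dy":-1.97,"dz":-0.06,"wx":0,"wy":0,"wz":0,"hand":0}

```text
clock: 40.0
eef_pos: [0.5893, 0.0075, 0.0147]
tool_rot: [0.688, 0.725, -0.001, 0.0]
ft_force: [0.4, -0.7, 0.2]
grip_width: 0.0003
grasp_force: 0.0
```

```bash
python3 look.py | grep -vE "green"; python3 -c "
from h import *
print(bot.get_obs()['ft_force'])"
```

```text
[0.58928606 0.00753563 0.01468644] [-10.7 -70.1] 92.9780468813251
cell1_mid 0.73 [0.6042 0.0057] [0.6031 0.0033] [18.6 14. ] 94.8 [299. 256.  29.  26.] [  2.8 -75.1]
follower_knob 0.67 [0.5949 0.1199] [0.5956 0.1191] [23.4 15.2] 90.5 [303.  26.  41.  51.] [ 1.5 41. ]
latch_knob 0.71 [ 0.6187 -0.0081] [ 0.6084 -0.0096] [104.  21.] 2.3 [310. 284. 184.  37.] [  7.5 -88.2]
latch_knob 0.47 [0.5948 0.1198] [0.5957 0.1188] [22.9 15.5] 91.8 [304.  28.  37.  53.] [ 1.6 40.7]
latch_knob 0.41 [0.6046 0.069 ] [0.6053 0.0367] [188.7 104.5] 93.4 [312. 179. 221. 355.] [  6.8 -41.8]
dark [288  24  28  27 162] [-0.9 29.7]
dark [276 248   7  38 236] [ -9.5 -64.6]
dark [250 258  14  13 147] [-19.7 -63.5]
dark [294 258  15  13 148] [  0.6 -63.4]
[-0.94797584  0.12371759  0.47133293]
```

The bar is nearly closed. I'll press it home until the stop is felt.

Call:
drive_tool:
  rows:
    - {"dx":-0.04,"dy":0,"dz":0,"wx":0,"wy":0,"wz":0,"hand":0}
    - {"dx":-0.08,"dy":0,"dz":0,"wx":0,"wy":0,"wz":0,"hand":0}
    - {"dx":-0.1,"dy":0,"dz":0,"wx":0,"wy":0,"wz":0,"hand":0}
    - {"dx":-0.1,"dy":0,"dz":0,"wx":0,"wy":0,"wz":0,"hand":0}

```text
clock: 40.6
eef_pos: [0.5894, 0.006, 0.0146]
tool_rot: [0.687, 0.726, 0.001, -0.002]
ft_force: [-0.6, 5.7, -0.2]
grip_width: -0.0005
grasp_force: 3.2
```

The latch is home, held at its stop with 5.7 N. Retreating and going over to the mallet.

Call:
drive_tool:
  rows:
    - {"dx":0.25,"dy":0,"dz":0,"wx":0,"wy":0,"wz":0,"hand":0}
    - {"dx":0.3,"dy":0,"dz":-1,"wx":0,"wy":0,"wz":0,"hand":0}
    - {"dx":0.3,"dy":0,"dz":-2,"wx":0,"wy":0,"wz":0,"hand":20}
    - {"dx":0.3,"dy":0,"dz":-3,"wx":0,"wy":0,"wz":0,"hand":40}
    - {"dx":-0.3,"dy":-0.6,"dz":-3.8,"wx":0,"wy":0,"wz":0,"hand":60}
    - {"dx":-1.2,"dy":-1.2,"dz":-3.8,"wx":0,"wy":0,"wz":-0.5,"hand":60}
    - {"dx":-2.1,"dy":-1.8,"dz":-3.8,"wx":0,"wy":0,"wz":-1,"hand":60}
    - {"dx":-3,"dy":-2.4,"dz":-3.8,"wx":0,"wy":0,"wz":-2.4,"hand":60}
    - {"dx":-3.9,"dy":-3,"dz":-3.8,"wx":0,"wy":0,"wz":-2.4,"hand":60}
    - {"dx":-4.75,"dy":-3.24,"dz":-3.8,"wx":0,"wy":0,"wz":-2.4,"hand":60}
    - {"dx":-4.75,"dy":-3.24,"dz":-3.8,"wx":0,"wy":0,"wz":-2.4,"hand":60}
    - {"dx":-4.75,"dy":-3.24,"dz":-3.8,"wx":0,"wy":0,"wz":-2.4,"hand":60}

```text
clock: 41.8
eef_pos: [0.4397, -0.2444, 0.2052]
tool_rot: [0.61, 0.792, -0.001, 0.001]
ft_force: [0.5, -0.8, -0.5]
grip_width: 0.0599
grasp_force: 0.0
```

```bash
cat > ml.py <<'E'
from h import *
o=bot.get_obs(); print(o['eef_pos'],yaw())
cm,im=snap('wrist','mal.png')
for t,z in (('mallet_grip',.035),('pad',.004),('latch_knob',.03),('tape_1',.02)):
    for r in region('wrist',t,cm,z): print(t,*r)
hsv=cv2.cvtColor(im,cv2.COLOR_RGB2HSV)
# mallet mask split: handle (saturated brown) vs head
for d in bot.outline_of('wrist','mallet_grip')[:1]:
    m=d['region']; print('med hsv',np.median(hsv[m],0))
    pts=np.argwhere(m)[:,::-1]; w=px2w(cm,pts,.036)[:,:2]
    mu=w.mean(0); u,s,vt=np.linalg.svd(w-mu,full_matrices=False); ax=vt[0]; ax*=-np.sign(ax[1])
    t=(w-mu)@ax; v=(w-mu)@np.array([-ax[1],ax[0]])
    for a in np.arange(t.min(),t.max(),.01):
        k=(t>=a)&(t<a+.01); print(round(a*1000),k.sum(),(np.percentile(v[k],[2,98])*1000).round(1),(mu+ax*(a+.005)).round(4), np.median(hsv[pts[k][:,1],pts[k][:,0]],0))
    print('axis ang',np.degrees(np.arctan2(ax[1],ax[0])))
E
python3 ml.py
```

```text
[ 0.43974416 -0.24437542  0.20519132] 104.78552484494884
mallet_grip 0.65 [ 0.4108 -0.2754] [ 0.4114 -0.2648] [154.2  48.1] 109.4 [246. 191.  53. 132.]
mallet_grip 0.53 [ 0.4687 -0.2689] [ 0.4708 -0.2708] [110.1  92.7] 119.1 [297. 212.  85.  93.]
mallet_grip 0.41 [ 0.6317 -0.0536] [ 0.6316 -0.0534] [39.2 34.3] 23.8 [503.  62.  40.  36.]
pad 0.85 [ 0.4732 -0.2774] [ 0.4759 -0.2797] [118.5 100.1] 119.8 [297. 213.  87.  95.]
latch_knob 0.78 [ 0.623  -0.0091] [ 0.617  -0.0112] [88.6 20. ] 7.6 [506.  14.  78.  25.]
latch_knob 0.58 [ 0.6021 -0.0536] [ 0.6042 -0.0483] [117.7 111.5] 2.8 [479.  54. 131. 108.]
tape_1 0.84 [ 0.5334 -0.1863] [ 0.5334 -0.1863] [56.3 53.1] 152.7 [371. 155.  48.  44.]
med hsv [ 14. 108. 227.]
-88 150 [-9.4  7.6] [ 0.374  -0.2013] [ 13. 137. 151.]
-78 162 [-9.6  8. ] [ 0.3785 -0.2102] [ 13.  137.  191.5]
-68 158 [-9.1  8.3] [ 0.3829 -0.2192] [ 14.  137.  224.5]
-58 144 [-8.9  7.4] [ 0.3874 -0.2281] [ 14.  137.  223.5]
-48 146 [-9.2  7.6] [ 0.3919 -0.2371] [ 13.  137.  207.5]
-38 144 [-9.2  7.9] [ 0.3963 -0.246 ] [ 13. 137. 164.]
-28 138 [-7.9  8.7] [ 0.4008 -0.255 ] [ 13.  137.  152.5]
-18 135 [-7.8  9. ] [ 0.4052 -0.2639] [ 13. 137. 212.]
-8 136 [-7.9  9.3] [ 0.4097 -0.2729] [ 13.  137.  218.5]
2 139 [-7.6 11. ] [ 0.4141 -0.2818] [ 13. 137. 211.]
12 233 [-14.   20.4] [ 0.4186 -0.2908] [ 14. 102. 118.]
22 312 [-19.9  23.4] [ 0.4231 -0.2997] [ 23.  74. 246.]
32 329 [-23.5  22.5] [ 0.4275 -0.3087] [ 25.  68. 246.]
42 303 [-23.7  20.2] [ 0.432  -0.3176] [ 25.  68. 246.]
52 235 [-20.6  16.1] [ 0.4364 -0.3266] [ 24.  70. 246.]
62 55 [-13.    7.7] [ 0.4409 -0.3355] [ 21.  81. 245.]
axis ang -63.534662290635964
```

The mallet has been knocked. The head is now near (0.430,-0.314), the handle axis is at about -62.5°, and the grip point is near (0.411,-0.275). I'll approach it.

```bash
python3 -c "
from h import *
print(go([.411,-.275,.08],117.5))"
```

```text
(array([-0.499, -0.762,  2.5  ]), array([-0.  ,  0.  , -2.46]))
```

Call:
drive_tool:
  rows:
    - {"dx":-0.5,"dy":-0.76,"dz":0.8,"wx":0,"wy":0,"wz":-1.5,"hand":60}
    - {"dx":-0.5,"dy":-0.76,"dz":1.6,"wx":0,"wy":0,"wz":-2.5,"hand":60}
    - {"dx":-0.5,"dy":-0.76,"dz":2.3,"wx":0,"wy":0,"wz":-2.5,"hand":50}
    - {"dx":-0.5,"dy":-0.76,"dz":2.5,"wx":0,"wy":0,"wz":-2.5,"hand":50}
    - {"dx":-0.5,"dy":-0.76,"dz":2.5,"wx":0,"wy":0,"wz":-2.5,"hand":50}
    - {"dx":-0.5,"dy":-0.76,"dz":2.5,"wx":0,"wy":0,"wz":-2.5,"hand":50}

```text
clock: 42.7
eef_pos: [0.4121, -0.2764, 0.0815]
tool_rot: [0.518, 0.855, -0.0, 0.001]
ft_force: [0.5, 1.0, -0.4]
grip_width: 0.0502
grasp_force: 0.0
```

```bash
python3 ml.py | grep -vE "latch|tape"; python3 -c "
from h import *
print(go([.411,-.275,-.0135],117.5))"
```

```text
[ 0.41214004 -0.27639671  0.0815294 ] 117.61983889894687
mallet_grip 0.79 [ 0.4097 -0.2749] [ 0.4045 -0.2682] [154.9  44.3] 119.0 [277. 196.  59. 208.]
pad 0.62 [ 0.4689 -0.2691] [ 0.4696 -0.2775] [116.4 107.7] 142.0 [334. 240. 135. 134.]
pad 0.51 [ 0.4142 -0.2841] [ 0.4116 -0.2745] [177.4  51.4] 115.8 [275. 194.  53. 206.]
med hsv [ 13. 121. 181.]
-85 347 [-7.   7.4] [ 0.3721 -0.2035] [ 13. 137. 178.]
-75 375 [-7.2  7.4] [ 0.3767 -0.2124] [ 13. 137. 181.]
-65 355 [-8.   7.5] [ 0.3814 -0.2212] [ 13. 137. 179.]
-55 350 [-7.5  7.5] [ 0.3861 -0.23  ] [ 13. 137. 178.]
-45 345 [-7.6  7.6] [ 0.3907 -0.2389] [ 13. 137. 177.]
-35 322 [-7.8  7.6] [ 0.3954 -0.2477] [ 13. 137. 176.]
-25 312 [-7.3  7.6] [ 0.4    -0.2566] [ 13. 136. 175.]
-15 286 [-7.4  7.7] [ 0.4047 -0.2654] [ 13. 136. 175.]
-5 286 [-7.5  7.7] [ 0.4094 -0.2743] [ 13. 136. 174.]
5 333 [-10.7  11.5] [ 0.414  -0.2831] [ 13. 135. 167.]
15 544 [-16.8  16.8] [ 0.4187 -0.292 ] [ 15. 103. 138.]
25 630 [-19.   18.7] [ 0.4233 -0.3008] [ 16. 102. 224.]
35 681 [-21.2  20.9] [ 0.428  -0.3097] [ 18.  96. 236.]
45 674 [-20.8  21. ] [ 0.4327 -0.3185] [ 27.   49.5 247. ]
55 472 [-17.1  17.8] [ 0.4373 -0.3274] [ 28.  43. 247.]
65 87 [-9.6  9. ] [ 0.442  -0.3362] [ 29.  35. 247.]
axis ang -62.227826581883825
(array([0.037, 0.005, 1.894]), array([0.01, 0.03, 0.01]))
```

Call:
drive_tool:
  rows:
    - {"dx":0.12,"dy":-0.03,"dz":0.6,"wx":0,"wy":0,"wz":0,"hand":50}
    - {"dx":0.12,"dy":-0.03,"dz":1.2,"wx":0,"wy":0,"wz":0,"hand":50}
    - {"dx":0.12,"dy":-0.03,"dz":1.7,"wx":0,"wy":0,"wz":0,"hand":50}
    - {"dx":0.12,"dy":-0.03,"dz":1.9,"wx":0,"wy":0,"wz":0,"hand":40}
    - {"dx":0.12,"dy":-0.03,"dz":1.9,"wx":0,"wy":0,"wz":0,"hand":30}
    - {"dx":0.12,"dy":-0.03,"dz":1.9,"wx":0,"wy":0,"wz":0,"hand":5}
    - {"dx":0.12,"dy":-0.03,"dz":1.9,"wx":0,"wy":0,"wz":0,"hand":5}
    - {"dx":0.12,"dy":-0.03,"dz":1.9,"wx":0,"wy":0,"wz":0,"hand":5}
    - {"dx":0.12,"dy":-0.03,"dz":1.9,"wx":0,"wy":0,"wz":0,"hand":5}
    - {"dx":0.12,"dy":-0.03,"dz":1.9,"wx":0,"wy":0,"wz":0,"hand":5}

```text
clock: 44.0
eef_pos: [0.4074, -0.2721, -0.014]
tool_rot: [0.518, 0.855, -0.0, 0.001]
ft_force: [-0.5, 0.3, 4.3]
grip_width: 0.0146
grasp_force: 60.7
```

```bash
python3 -c "
from h import *
o=bot.get_obs();print(o['eef_pos'],yaw(),o['ft_force'])"
```

```text
[ 0.40737465 -0.27210951 -0.01396443] 117.5522829103614 [-0.47847573  0.25117651  4.32101883]
```

Mallet gripped. Lift it and carry it to above the pin, keeping the same yaw.

Call:
drive_tool:
  rows:
    - {"dx":0,"dy":0,"dz":-0.2,"wx":0,"wy":0,"wz":0,"hand":5}
    - {"dx":0,"dy":0,"dz":-0.6,"wx":0,"wy":0,"wz":0,"hand":5}
    - {"dx":0,"dy":0,"dz":-1.2,"wx":0,"wy":0,"wz":0,"hand":5}
    - {"dx":0,"dy":0,"dz":-1.9,"wx":0,"wy":0,"wz":0,"hand":5}
    - {"dx":0.1,"dy":0.3,"dz":-2.5,"wx":0,"wy":0,"wz":0,"hand":5}
    - {"dx":0.4,"dy":0.9,"dz":-2.7,"wx":0,"wy":0,"wz":0,"hand":5}
    - {"dx":0.8,"dy":1.6,"dz":-2.7,"wx":0,"wy":0,"wz":0,"hand":5}
    - {"dx":1.2,"dy":2.4,"dz":-2.7,"wx":0,"wy":0,"wz":0,"hand":5}
    - {"dx":1.6,"dy":3.2,"dz":-2.7,"wx":0,"wy":0,"wz":0,"hand":5}
    - {"dx":2.0,"dy":4.0,"dz":-2.7,"wx":0,"wy":0,"wz":0,"hand":5}
    - {"dx":2.4,"dy":4.8,"dz":-2.7,"wx":0,"wy":0,"wz":0,"hand":5}
    - {"dx":2.6,"dy":5.2,"dz":-2.7,"wx":0,"wy":0,"wz":0,"hand":5}
    - {"dx":2.69,"dy":5.4,"dz":-2.7,"wx":0,"wy":0,"wz":0,"hand":5}
    - {"dx":2.69,"dy":5.4,"dz":-2.7,"wx":0,"wy":0,"wz":0,"hand":5}
    - {"dx":2.69,"dy":5.4,"dz":-2.7,"wx":0,"wy":0,"wz":0,"hand":5}

```text
clock: 45.5
eef_pos: [0.5825, -0.0283, 0.1196]
tool_rot: [0.519, 0.855, -0.001, -0.0]
ft_force: [-0.2, -0.7, -2.8]
grip_width: 0.015
grasp_force: 59.9
```

```bash
cat > hd.py <<'E'
from h import *
o=bot.get_obs(); print(o['eef_pos'],yaw(),o['grip_width'],o['ft_force'],o['ft_torque'])
p=o['eef_pos']; ps=np.radians(yaw()); h=p[:2]-.044*np.array([np.cos(ps),np.sin(ps)]); zf=p[2]+.018
cm,im=snap('scene'); cm2,im2=snap('top')
print('scene expect head mid',w2px(cm,[[*h,zf+.022]]),'cap',w2px(cm,[[.605,-.067,.082]]))
print([ (d['score'],np.round(d['extent'])) for d in bot.look_for('scene','mallet_grip')],[ (d['score'],np.round(d['extent'])) for d in bot.look_for('scene','punch_top')])
print('top expect',w2px(cm2,[[*h,zf+.044]]),'cap',w2px(cm2,[[.605,-.067,.082]]),[ (d['score'],np.round(d['extent'])) for d in bot.look_for('top','mallet_grip')])
print(go([.605+.044*np.cos(ps),-.067+.044*np.sin(ps),p[2]]))
E
python3 hd.py
```

```text
[ 0.58250094 -0.02833284  0.11962918] 117.50019131469722 0.01496198781740486 [-0.19270955 -0.66227652 -2.80779566] [ 0.0859707   0.07081622 -0.01933819]
scene expect head mid [[302.38876466 167.38464286]] cap [[301.48836786 189.3768936 ]]
[(0.79, array([296., 175.,  24.,  28.]))] [(0.55, array([262., 227., 112.,  76.]))]
top expect [[317.89257792 188.59958739]] cap [[314.84713558 192.36809152]] [(0.6, array([251., 195.,  76.,  36.]))]
(array([-0.004,  0.034,  0.01 ]), array([0., 0., 0.]))
```

Held and lined up over the cap. Strike.

Call:
drive_tool:
  rows:
    - {"dx":0,"dy":0.03,"dz":0.1,"wx":0,"wy":0,"wz":0,"hand":5}
    - {"dx":0,"dy":0.03,"dz":0.2,"wx":0,"wy":0,"wz":0,"hand":5}
    - {"dx":0,"dy":0.03,"dz":0.3,"wx":0,"wy":0,"wz":0,"hand":5}
    - {"dx":0,"dy":0.03,"dz":0.6,"wx":0,"wy":0,"wz":0,"hand":5}
    - {"dx":0,"dy":0.03,"dz":1.0,"wx":0,"wy":0,"wz":0,"hand":5}
    - {"dx":0,"dy":0.03,"dz":1.42,"wx":0,"wy":0,"wz":0,"hand":5}

```text
clock: 46.35
eef_pos: [0.5855, -0.0267, 0.0485]
tool_rot: [0.518, 0.855, 0.0, 0.001]
ft_force: [0.2, -0.1, 1.6]
grip_width: 0.0147
grasp_force: 60.2
```

Call:
drive_tool:
  rows:
    - {"dx":0,"dy":0,"dz":0,"wx":0,"wy":0,"wz":0,"hand":5}

```text
clock: 46.45
eef_pos: [0.5851, -0.0262, 0.0477]
tool_rot: [0.518, 0.855, 0.0, -0.0]
ft_force: [0.7, 2.8, 0.8]
grip_width: 0.0152
grasp_force: 61.1
```

The force change of about +4 N and the depth match a full stroke. For safety I'll strike once more, a bit faster, then lift.

Call:
drive_tool:
  rows:
    - {"dx":0,"dy":0,"dz":-0.4,"wx":0,"wy":0,"wz":0,"hand":5}
    - {"dx":0,"dy":0,"dz":-0.9,"wx":0,"wy":0,"wz":0,"hand":5}
    - {"dx":0,"dy":0,"dz":-0.9,"wx":0,"wy":0,"wz":0,"hand":5}
    - {"dx":0,"dy":0,"dz":-0.9,"wx":0,"wy":0,"wz":0,"hand":5}
    - {"dx":0,"dy":0,"dz":-0.45,"wx":0,"wy":0,"wz":0,"hand":5}
    - {"dx":0,"dy":0,"dz":0.04,"wx":0,"wy":0,"wz":0,"hand":5}
    - {"dx":0,"dy":0,"dz":0.04,"wx":0,"wy":0,"wz":0,"hand":5}
    - {"dx":0,"dy":0,"dz":-0.4,"wx":0,"wy":0,"wz":0,"hand":5}
    - {"dx":0,"dy":0,"dz":-1.0,"wx":0,"wy":0,"wz":0,"hand":5}
    - {"dx":0,"dy":0,"dz":-1.6,"wx":0,"wy":0,"wz":0,"hand":5}
    - {"dx":0,"dy":0,"dz":-1.7,"wx":0,"wy":0,"wz":0,"hand":5}

```text
clock: 47.55
eef_pos: [0.5866, -0.0269, 0.1367]
tool_rot: [0.518, 0.855, 0.001, 0.002]
ft_force: [0.4, -0.2, -2.3]
grip_width: 0.015
grasp_force: 62.5
```

```bash
python3 hd.py; python3 - <<'E'
from h import *
# pad from wrist, if visible, head target
ps=np.radians(yaw()); pad=np.array([.4705,-.279])
t=pad+.044*np.array([np.cos(ps),np.sin(ps)])
print('over pad',go([*t,.10]))
cm,im=snap('top')
for r in region('top','pad',cm,.004): print(*r)
cm,im=snap('scene')
for r in region('scene','pad',cm,.004): print(*r)
E
```

```text
[ 0.58662651 -0.0269024   0.13671599] 117.54235323470293 0.014979269550689615 [ 0.39092059 -0.2174502  -2.32767754] [0.11002062 0.0089745  0.00191562]
scene expect head mid [[301.18964138 161.85028617]] cap [[301.48836786 189.3768936 ]]
[(0.65, array([295., 171.,  24.,  35.]))] []
top expect [[317.93756   186.2623455]] cap [[314.84713558 192.36809152]] [(0.54, array([284., 205.,   7.,   9.]))]
(array([-0.037,  0.014, -0.107]), array([0., 0., 0.]))
over pad (array([-2.554, -4.329,  0.64 ]), array([0., 0., 0.]))
0.79 [ 0.4653 -0.2839] [ 0.4657 -0.2829] [117.  116.5] 45.4 [379. 240.  35.  36.]
0.66 [ 0.4819 -0.2519] [ 0.485  -0.2503] [106.4  45.2] 143.1 [372. 210.  17.  24.]
```

Call:
drive_tool:
  rows:
    - {"dx":-0.3,"dy":-0.6,"dz":0,"wx":0,"wy":0,"wz":0,"hand":5}
    - {"dx":-0.7,"dy":-1.3,"dz":0,"wx":0,"wy":0,"wz":0,"hand":5}
    - {"dx":-1.2,"dy":-2.1,"dz":0,"wx":0,"wy":0,"wz":0,"hand":5}
    - {"dx":-1.7,"dy":-2.9,"dz":0,"wx":0,"wy":0,"wz":0,"hand":5}
    - {"dx":-2.1,"dy":-3.7,"dz":0.3,"wx":0,"wy":0,"wz":0,"hand":5}
    - {"dx":-2.4,"dy":-4.2,"dz":0.6,"wx":0,"wy":0,"wz":0,"hand":5}
    - {"dx":-2.55,"dy":-4.41,"dz":0.8,"wx":0,"wy":0,"wz":0,"hand":5}
    - {"dx":-2.55,"dy":-4.41,"dz":1.2,"wx":0,"wy":0,"wz":0,"hand":5}
    - {"dx":-2.55,"dy":-4.41,"dz":1.8,"wx":0,"wy":0,"wz":0,"hand":5}
    - {"dx":-2.55,"dy":-4.41,"dz":2.4,"wx":0,"wy":0,"wz":0,"hand":5}
    - {"dx":-2.55,"dy":-4.41,"dz":2.7,"wx":0,"wy":0,"wz":0,"hand":5}
    - {"dx":-2.55,"dy":-4.41,"dz":2.8,"wx":0,"wy":0,"wz":0,"hand":5}
    - {"dx":-2.55,"dy":-4.41,"dz":2.85,"wx":0,"wy":0,"wz":0,"hand":5}
    - {"dx":-2.55,"dy":-4.41,"dz":2.85,"wx":0,"wy":0,"wz":0,"hand":5}

```text
clock: 49.4
eef_pos: [0.4493, -0.2419, -0.008]
tool_rot: [0.518, 0.855, -0.0, 0.001]
ft_force: [-0.2, 0.1, -2.8]
grip_width: 0.0149
grasp_force: 62.2
```

```bash
python3 - <<'E'
from h import *
o=bot.get_obs(); p=o['eef_pos']; ps=np.radians(yaw()); print(p,o['ft_force'],'head',p[:2]-.044*np.array([np.cos(ps),np.sin(ps)]))
cm,im=snap('wrist','pl.png')
for t,z in (('mallet_grip',.036),('pad',.004)):
    for r in region('wrist',t,cm,z): print(t,*r)
E
```

```text
[ 0.44927631 -0.24185961 -0.00803134] [-0.18840014  0.08759742 -2.80704063] head [ 0.4696467  -0.28086022]
mallet_grip 0.81 [ 0.4375 -0.2178] [ 0.4391 -0.2237] [122.9  22.9] 119.0 [279. 221.  48. 268.]
pad 0.64 [ 0.447  -0.2515] [ 0.4502 -0.2502] [110.8  43.4] 27.6 [274. 266. 192.  71.]
```

Call:
drive_tool:
  rows:
    - {"dx":0,"dy":0,"dz":0.05,"wx":0,"wy":0,"wz":0,"hand":5}
    - {"dx":0,"dy":0,"dz":0.09,"wx":0,"wy":0,"wz":0,"hand":5}
    - {"dx":0,"dy":0,"dz":0.11,"wx":0,"wy":0,"wz":0,"hand":5}
    - {"dx":0,"dy":0,"dz":0.11,"wx":0,"wy":0,"wz":0,"hand":5}

```text
clock: 49.95
eef_pos: [0.4482, -0.2417, -0.0142]
tool_rot: [0.518, 0.855, -0.0, -0.0]
ft_force: [0.3, -0.6, -3.7]
grip_width: 0.015
grasp_force: 62.2
```

Call:
drive_tool:
  rows:
    - {"dx":0,"dy":0,"dz":0.02,"wx":0,"wy":0,"wz":0,"hand":5}
    - {"dx":0,"dy":0,"dz":0.04,"wx":0,"wy":0,"wz":0,"hand":5}
    - {"dx":0,"dy":0,"dz":0.04,"wx":0,"wy":0,"wz":0,"hand":5}

```text
clock: 50.25
eef_pos: [0.4483, -0.2417, -0.0162]
tool_rot: [0.518, 0.855, -0.0, 0.0]
ft_force: [-0.6, -0.7, -3.0]
grip_width: 0.015
grasp_force: 62.2
```

Call:
drive_tool:
  rows:
    - {"dx":0,"dy":0,"dz":0.02,"wx":0,"wy":0,"wz":0,"hand":5}
    - {"dx":0,"dy":0,"dz":0.04,"wx":0,"wy":0,"wz":0,"hand":5}
    - {"dx":0,"dy":0,"dz":0.04,"wx":0,"wy":0,"wz":0,"hand":5}

```text
clock: 50.55
eef_pos: [0.4486, -0.2418, -0.0175]
tool_rot: [0.518, 0.855, -0.0, 0.0]
ft_force: [-1.3, 0.4, 1.9]
grip_width: 0.0149
grasp_force: 63.2
```

It touched the pad with +5 N. Release slowly, rise straight up, and check.

Call:
drive_tool:
  rows:
    - {"dx":0,"dy":0,"dz":-0.02,"wx":0,"wy":0,"wz":0,"hand":14}
    - {"dx":0,"dy":0,"dz":-0.02,"wx":0,"wy":0,"wz":0,"hand":17}
    - {"dx":0,"dy":0,"dz":-0.02,"wx":0,"wy":0,"wz":0,"hand":24}
    - {"dx":0,"dy":0,"dz":-0.02,"wx":0,"wy":0,"wz":0,"hand":40}
    - {"dx":0,"dy":0,"dz":-0.02,"wx":0,"wy":0,"wz":0,"hand":50}
    - {"dx":0,"dy":0,"dz":-0.5,"wx":0,"wy":0,"wz":0,"hand":50}
    - {"dx":0,"dy":0,"dz":-1.2,"wx":0,"wy":0,"wz":0,"hand":50}
    - {"dx":0,"dy":0,"dz":-2.1,"wx":0,"wy":0,"wz":0,"hand":50}
    - {"dx":0,"dy":0,"dz":-3,"wx":0,"wy":0,"wz":0,"hand":50}
    - {"dx":0,"dy":0,"dz":-3.6,"wx":0,"wy":0,"wz":0,"hand":50}
    - {"dx":0,"dy":0,"dz":-3.6,"wx":0,"wy":0,"wz":0,"hand":50}

```text
clock: 51.65
eef_pos: [0.4516, -0.2434, 0.1674]
tool_rot: [0.518, 0.855, 0.0, 0.006]
ft_force: [0.6, -1.1, 0.2]
grip_width: 0.0497
grasp_force: 0.0
```

```bash
python3 ml.py; python3 - <<'E'
from h import *
cm,im=snap('top')
for t,z in (('pad',.004),('mallet_grip',.036),('side_cutters',.01),('tape_1',.02),('flux_tin',.02)):
    for r in region('top',t,cm,z)[:1]: print('top',t,*r)
E
```

```text
[ 0.45161263 -0.24342547  0.16740428] 117.55098886624671
mallet_grip 0.92 [ 0.4524 -0.2477] [ 0.446  -0.2385] [153.   44.9] 118.6 [276. 180.  47. 152.]
pad 0.68 [ 0.4651 -0.2819] [ 0.4678 -0.2837] [119.  116.4] 24.9 [276. 220. 105. 100.]
latch_knob 0.96 [ 0.5982 -0.0077] [ 0.597  -0.0039] [81.6 27.2] 2.4 [528.  43.  63.  56.]
tape_1 0.93 [ 0.533 -0.186] [ 0.5331 -0.1858] [57.5 51.5] 163.9 [374. 175.  55.  50.]
tape_1 0.65 [ 0.4542 -0.2513] [ 0.4478 -0.2413] [160.5  46.2] 118.6 [276. 179.  43. 156.]
med hsv [ 13. 109. 164.]
-87 194 [-7.7  7.2] [ 0.414  -0.1747] [ 13. 137. 158.]
-77 193 [-7.8  8.1] [ 0.4186 -0.1835] [ 13. 137. 163.]
-67 183 [-7.3  7.2] [ 0.4233 -0.1924] [ 13. 137. 162.]
-57 160 [-7.1  7.2] [ 0.4279 -0.2012] [ 13. 137. 161.]
-47 176 [-7.3  7.2] [ 0.4326 -0.2101] [ 13.  137.  159.5]
-37 160 [-7.4  7.2] [ 0.4373 -0.2189] [ 13. 137. 159.]
-27 160 [-7.5  7.2] [ 0.4419 -0.2278] [ 13.  137.  156.5]
-17 169 [-7.7  8.1] [ 0.4466 -0.2366] [ 13. 136. 155.]
-7 170 [-7.8  8.2] [ 0.4513 -0.2455] [ 13. 136. 155.]
3 156 [-8.   8.2] [ 0.4559 -0.2543] [ 13. 135. 154.]
13 318 [-16.3  16.3] [ 0.4606 -0.2632] [ 14. 104. 126.]
23 358 [-19.5  19.5] [ 0.4652 -0.272 ] [ 18.5  69.5 237.5]
33 391 [-21.8  21.6] [ 0.4699 -0.2808] [ 26.  58. 247.]
43 380 [-21.1  20.8] [ 0.4746 -0.2897] [ 26.  57. 247.]
53 275 [-17.1  17.7] [ 0.4792 -0.2985] [ 26.  58. 247.]
63 38 [-9.   9.5] [ 0.4839 -0.3074] [ 20.   84.5 249. ]
axis ang -62.2099192611831
top pad 0.72 [ 0.4616 -0.2615] [ 0.4709 -0.268 ] [114.5  78.8] 162.7 [378. 243.  28.  36.]
top mallet_grip 0.65 [ 0.4367 -0.2208] [ 0.4361 -0.2202] [106.7  16.6] 118.1 [364. 248.  30.  21.]
top side_cutters 0.53 [0.4159 0.4128] [0.4166 0.4089] [122.2  41.1] 91.3 [163. 249.  41.  17.]
top tape_1 0.51 [ 0.5339 -0.1862] [ 0.5338 -0.1858] [54.2 50.7] 91.0 [351. 218.  16.  16.]
top flux_tin 0.59 [0.6462 0.3975] [0.6463 0.3977] [51.2 45.6] 64.6 [170. 178.  19.  17.]
```

```bash
python3 -c "
from h import *
print(bot.job_done())"
```

```text
the job is handed in; nothing more can be done
None
```

I handed the job in at about 52 s of the 208 s allowed; the judge gave no verdict. All three cells present are in the closed row, the latch is at its stop, the pin was struck twice with the mallet (depth judged from force and tool height), and the mallet is back within about 4 mm of its pad's centre.

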